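Refit the beam mirror plate on its sprung three-ball base

ROBOT

A 6-joint arm with a two-finger parallel gripper is mounted at the origin on a cart in front of the work surface, level with it; the furniture and walls round the work are solid. World frame = base frame: x ahead of the robot, y to its left, z up, the work surface at z = 0. Lengths are in m, angles in rad, forces in N, time in s.
With the tool pointing down it reaches from about 0.35 to 0.975 m from the base axis. Payload 4.9 kg.
Tool frame: the origin (TCP) lies midway between the tips of the shut fingers; the grasp point (between the pads) lies 19 mm behind it; z points along the fingers, y is the direction in which the jaws open and shut (so a half turn about z gives the same grasp; the last joint's range is limited). The gripper opens to 85 mm and grips with 20 to 120 N. Pads are 22 mm wide; open, the fingers measure 114 mm over their backs; the gripper's body (76 mm by 85 mm) begins 54 mm behind the grasp point. The pads swing forward as they close: fully open they stand 13 mm farther back than shut.
Start: joints at [-1.38, 0.053, 1.613, -0, 1.476, -0.119], TCP at [0.191, -0.595, 0.231] pointing down, gripper open.
Joint ranges: [-3.01, 3.01], [-1.01, 2.22], [0.06, 2.58], [-1.02, 4.17], [0.09, 2.62], [-3.14, 3.14]. Speed limits (rad/s): [2.57, 2.57, 3.14, 3.14, 3.14, 3.14].

INTERFACE

Orientations are given as a unit quaternion [w, x, y, z].
In Python, from plant import manip gives the robot as it stands. The module is installed in compiled form; this text tells all that it offers.
- The arm moves only by the tool move_arm, never from a script. Its argument "rows" is a list of rows, each an object of numbers: "tx", "ty", "tz": the shift along the tool's x, y, z in m; "ax", "ay", "az": the turn, a rotation vector about the tool's x, y, z in degrees; "jaw": the closure in counts, from 0 (fully open) to 255 (shut). In form: [{"tx": .., "ty": .., "tz": .., "ax": .., "ay": .., "az": .., "jaw": ..}, ...]. A call has 1 to 12 rows; each row shifts and turns the pose as measured when the row begins, along the tool's axes as they then stand; what a row does not reach is not made up. A row lasts 1/10 s, in which the tool goes at most 50 mm and 8.59 degrees, less where a joint would pass 70% of its speed; a pose out of reach is approached as far as the arm can. A call with a gripper value outside its range is refused whole. The fingers move at their own pace and stop on an object; the grip force is fixed at half the most. Time passes only in rows, so rows that do not move let the fingers close. It gives the time, the measured TCP pose, the force and the opening at its end, in the units of the state.
- manip.state(): the state, without advancing time (a new reading comes with each control period).
- manip.grab_frame(name): name is "side" or "top"; returns a dict with "color" (420x560x3 uint8, red, green, blue), "intrinsics" (3x3 intrinsics, pixels), "R" (3x3) and "t" (3): a world point X has camera coordinates R X + t. Camera axes: x right, y down, z forward; pixel columns grow to the right and rows downward; lengths in m; the calibration is good to about 2 mm. A picture is of the moment at which its call begins. There is no depth.
- manip.job_done(): hands the job in, once; it reports no verdict.
The state is a dict: "time": time; "joint_pos": joint angles; "joint_vel": joint speeds; "joint_efforts": joint torques, N m; "tool_pos": TCP position; "tool_rot": TCP orientation; "contact_force": force on the tool from outside, world axes, zero at the start; "ft_torque": the same for the moment, N m; "gripper_width": opening from 0.0 (shut) to 1.0 (fully open).
Only numpy, scipy, OpenCV 4.12 (cv2) and the standard library are available. Lean on these libraries where they do the work, as an engineer would, in place of code of your own. Each camera call takes 0.05 s, during which the arm holds its last target.

TASK

Put the laser engraver's mirror plate back on its three-ball base: hold it by the sides of the mirror block (never touch the glass), set it over the base just short of the two spring studs and slide it forward so that both slotted lugs run under the stud heads. Keep hold of it while the springs pull it down, easing it gently until all three balls are fully home in their vees, and only then let go; slamming or pressing hard would dent the vees. Leave the screwdriver, the sanding block and the offcut where they lie.

Things in the scene. Friction and masses are not known exactly. Their poses are not given: they have to be found in the camera images.
- base: Mirror base bolted to the bench: foot 126x96x10 mm, on it a grey carrier plate (x -60..44, y -82..82 mm, top 21 mm below the ball tops) with three balls and two sprung studs. Origin on the bench, below the plate's origin when home; z up; +x = direction in which the plate slides in. Home, the plate has this x, y and yaw. A locked thread sets the carrier's height: see home_rear.
- plate: Loose aluminium plate, 0.4-0.63 kg, lying flat at the start. Origin on its underside, z up, +x = slide direction. Body x -56..58, y -46..46, 12 mm thick; a slotted lug each side (lug_*), a dark mirror block on top (grip_block), three vees underneath (seat_*). Within about 4 mm of home the balls enter the vees; home is 3.1 mm lower than on top of the balls.
- grip_block (a point): Good grip point: middle of the mirror block, at x -8, y 0, z 54 mm in the plate's frame. The block spans x -23..7, y -22..22, z 12..72 mm; solid metal; grip it firmly by its side faces, 44 mm apart along the plate's y. In front of it a low foot with two screws, x 7..25, up to z 22 mm.
- mirror: Round mirror, 34 mm wide, 2 mm thick, in a thin steel ring on the rear (-x) face of the mirror block, part of the plate. Origin at the middle of its back, 47 mm above the plate's underside. Its glass must not be touched.
- lug_left (a point): Middle of the left stud slot, top of the plate: x -8, y 60, z 12 mm in the plate's frame. The lug spans x -26..20, y 46..76, z 0..12 mm; its slot is 12 mm wide (y 54..66), open to +x, closed at x -14. From x 2 to 20 its top slopes down from z 12 to 3 mm: a ramp that lifts the stud head.
- lug_right (a point): The same for the right lug: x -8, y -60, z 12 mm in the plate's frame (mirror image).
- stud_left (a point): Point on the bench below the left sprung stud: x -8, y 60, z 0 mm in the base's frame. Greased steel head, 22 mm wide, 6 mm thick, on a 6 mm shank; its underside rests 6.4 mm above the ball tops. A spring pulls it down: 4.8 N at rest plus 0.6 N per mm. Riding on top of the balls the plate lifts it 5.6 mm, at home 2.5 mm. The 16 mm housing below ends 9 mm below the ball tops.
- stud_right (a point): The same for the right stud: x -8, y -60, z 0 mm in the base's frame.
- home_rear (a point): Point on the bench below the rear ball's centre: x -44, y 0, z 0 mm in the base's frame. All three balls are hard greased steel, radius 7 mm, their tops level with one another at a height that is not measured: anywhere from 47 to 59 mm above the bench, locked, not yielding to pushing. Plate underside at home: 3.1 mm below the ball tops.
- home_left (a point): Point on the bench below the left ball's centre: x 8, y 34, z 0 mm in the base's frame.
- home_right (a point): Point on the bench below the right ball's centre: x 8, y -34, z 0 mm in the base's frame.
- seat_rear (a point): Point of the plate that meets the rear ball's centre when home: x -44, y 0, z -3.9 mm in the plate's frame. Its 90 degree vee in the underside, 12 mm wide and 6 mm deep, runs along x from the rear edge to x -37.5 mm.
- seat_left (a point): Point of the plate that meets the left ball's centre when home: x 8, y 34, z -3.9 mm in the plate's frame. Its vee, 12 mm wide and 6 mm deep, runs along y from y 22 to the edge.
- seat_right (a point): Point of the plate that meets the right ball's centre when home: x 8, y -34, z -3.9 mm in the plate's frame; vee as on the left.
- screwdriver: Bystander: screwdriver, amber wooden handle, 207 mm long, lying on the bench near the robot.
- sanding_block: Bystander: sanding block, 64x112x36 mm, on the bench behind the work.
- offcut: Bystander: wood offcut, 60x90x22 mm, on the bench to the right of the work.

How it is judged:
On the way:
1. while still held, the plate is home and the balls carry the springs' pull (forces on the base add up to over 22 N; hovering, the springs alone make under 18) (horizontal distance between seat_rear and home_rear below 0.0025 m and horizontal distance between seat_left and home_left below 0.0025 m and horizontal distance between seat_right and home_right below 0.0025 m and height (world z) of plate below 0.0575 m and contact force between plate and base above 22 N and contact force between the fingers and plate above 1 N), for 0.2 s.
At the end, for the whole second after the job is handed in: The plate rests, let go and still, under both stud heads with all three seats within 1.5 mm (seen from above) of their balls, its underside less than 57.5 mm above the bench, level to 0.03 rad, drawn on to the balls by the springs (contact forces on the base over 20 N) (horizontal distance between seat_rear and home_rear below 0.0015 m and horizontal distance between seat_left and home_left below 0.0015 m and horizontal distance between seat_right and home_right below 0.0015 m and height (world z) of plate below 0.0575 m and contact force between plate and base above 20 N and linear speed of plate below 0.01 m/s and angular speed of plate below 0.1 rad/s and angle between plate's own z axis and vertical below 0.03 rad); the robot touches nothing.
It fails at once if the plate is slammed or pressed on the base: contact forces adding up to over 80 N (about 38 N at rest at home from weight and springs alone) (contact force between plate and base above 80 N).
It fails at once if the mirror glass is touched (contact force between any of the fingers, the arm and mirror above 0.3 N).
It fails at once if a bystander is moved by more than 20 mm (distance of any of screwdriver, sanding_block, offcut from where it was at the start of the episode above 0.02 m).
It also fails if it takes over 54 s, if anything falls off the work surface, if the arm or the gripper's body presses on something with over 40 N, if the wrist force passes 120 N, or if a joint passes its speed limit or range.

## Working session

There is one attempt and no reset: what is moved stays moved. The work goes in short steps, Python scripts to look and compute and a tool call to move; the robot and the scene stay as the last step left them, time stands still between calls to the robot, and variables do not carry over. Pictures are saved under pics/ and viewed, and the job is handed in when it is done.

Besides the shell and the picture viewer there is one more tool, called after "Emit:" as name(argument=value, ...), one argument or row to a line, values as JSON. move_arm: Moves the arm, as the interface text tells. Its arguments: {"type":"object","properties":{"rows":{"type":"array"}},"required":["rows"]}

```bash
mkdir -p pics; cat > h.py <<'E'
import numpy as np,cv2
from plant import manip
def grab(n,f):
    d=manip.grab_frame(n); np.savez('pics/'+f+'.npz',**{k:np.array(v) for k,v in d.items()})
    cv2.imwrite('pics/'+f+'.png',d['color'][:,:,::-1]); return d
def load(f): return np.load('pics/'+f+'.npz')
def ray(d,uv):
    K=np.array(d['intrinsics']);R=np.array(d['R']);t=np.array(d['t'])
    c=-R.T@t; v=R.T@np.linalg.inv(K)@np.array([uv[0],uv[1],1.0]); return c,v
def onz(d,uv,z):
    c,v=ray(d,uv); return c+v*(z-c[2])/v[2]
def proj(d,X):
    K=np.array(d['intrinsics']);p=K@(np.array(d['R'])@np.array(X)+np.array(d['t'])); return p[:2]/p[2]
E
python3 - <<'E'
from h import *
s=manip.state();print(s)
for n in('top','side'):
    d=grab(n,n+'0');c,_=ray(d,(0,0));print(n,c,np.array(d['intrinsics'])[0],np.array(d['R']))
E
```

```text
{'time': 0.0, 'joint_pos': array([-1.37999460e+00,  5.33364296e-02,  1.61434050e+00, -1.36347238e-05,
        1.47601376e+00, -1.19000609e-01]), 'joint_vel': array([-0.00168539,  0.00098524,  0.00209405, -0.00072019, -0.00025644,
       -0.00062635]), 'joint_efforts': array([-1.69085208e-03, -3.93679583e+01, -3.70178318e+01, -2.23491811e-04,
        7.23318910e-03,  1.30746596e-05]), 'tool_pos': array([ 0.19041677, -0.59460734,  0.23004792]), 'tool_rot': array([-1.04809941e-03,  9.88026140e-01,  1.54283008e-01, -4.44339829e-05]), 'contact_force': array([-0.09039566,  0.14317237,  0.1758393 ]), 'ft_torque': array([0.01056008, 0.01606278, 0.04231754]), 'gripper_width': 1.004460535210575}
top [ 0.37439493 -0.09999124  1.21853869] [470.09038229   0.         275.57189452] [[-2.77868886e-02 -9.99613753e-01 -4.83541975e-04]
 [-9.93784676e-01  2.76770117e-02 -1.07823938e-01]
 [ 1.07795674e-01 -2.51555515e-03 -9.94169887e-01]]
side [ 0.50057441 -0.72036283  0.64790488] [382.55527073   0.         279.3945397 ] [[ 0.9999518   0.00498354 -0.00845931]
 [-0.00267525 -0.69069928 -0.72313716]
 [-0.00944662  0.72312494 -0.69065265]]
```

View pics/top0.png

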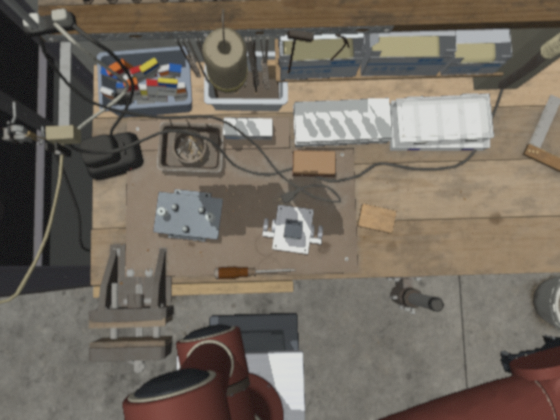

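View pics/side0.png

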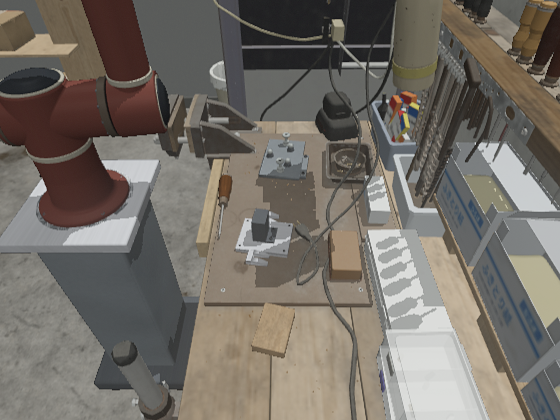

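```bash
python3 - <<'E'
import cv2
t=cv2.imread('pics/top0.png');s=cv2.imread('pics/side0.png')
cv2.imwrite('pics/top0b.png',cv2.resize(t[180:250,145:235],None,fx=8,fy=8,interpolation=cv2.INTER_CUBIC))
cv2.imwrite('pics/top0p.png',cv2.resize(t[195:265,250:340],None,fx=8,fy=8,interpolation=cv2.INTER_CUBIC))
cv2.imwrite('pics/side0b.png',cv2.resize(s[125:195,245:325],None,fx=8,fy=8,interpolation=cv2.INTER_CUBIC))
cv2.imwrite('pics/side0p.png',cv2.resize(s[200:275,225:315],None,fx=8,fy=8,interpolation=cv2.INTER_CUBIC))
E
```

```text
(no output)
```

View pics/top0b.png

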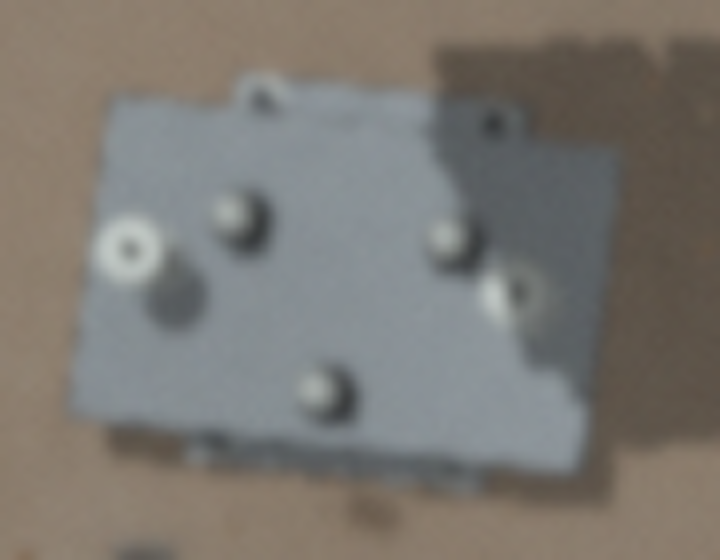

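View pics/top0p.png

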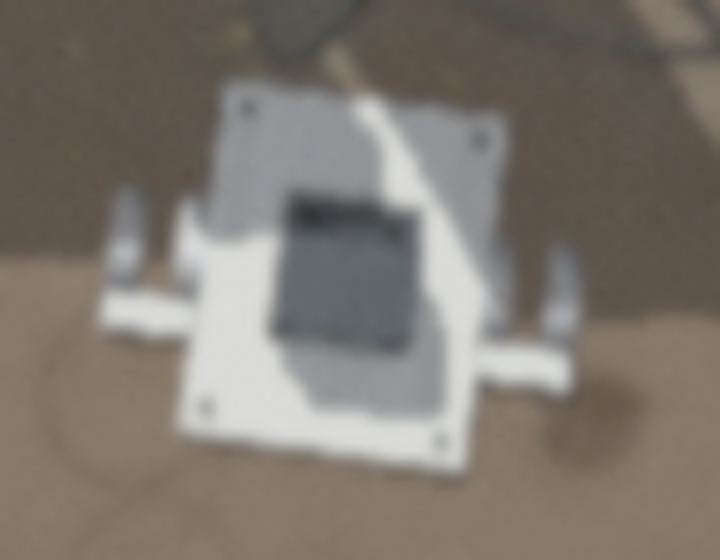

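View pics/side0b.png

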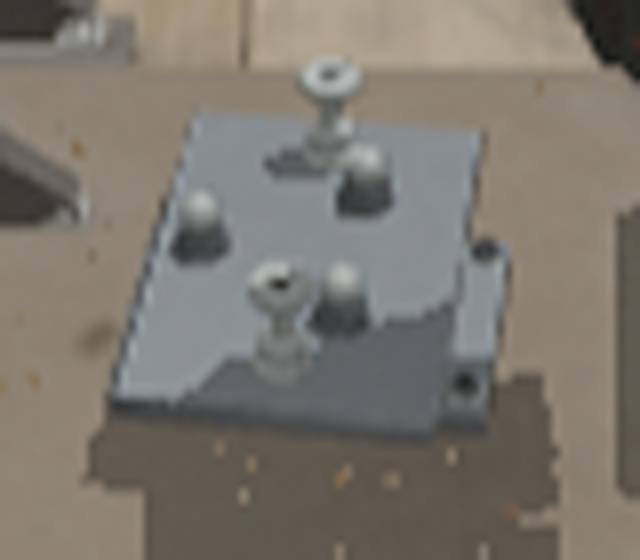

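View pics/side0p.png

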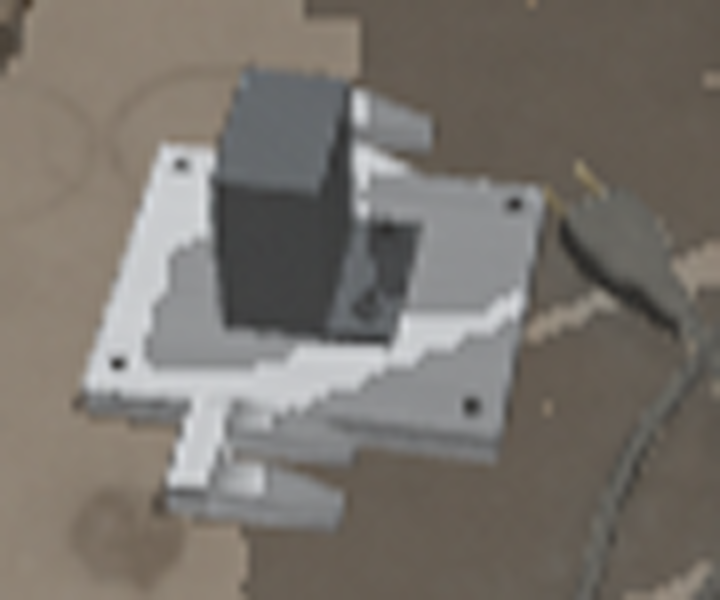

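```bash
cat > fit.py <<'E'
from h import *
from scipy.optimize import least_squares
def conv(p,off): return (np.array(p,float)+.5)/8-.5+np.array(off)
def tri(obs):
    A=[];b=[]
    for d,uv in obs:
        c,v=ray(d,uv);v=v/np.linalg.norm(v);P=np.eye(3)-np.outer(v,v);A.append(P);b.append(P@c)
    X=np.linalg.solve(sum(A),sum(b)); return X,[np.linalg.norm(P@X-q)*1e3 for P,q in zip(A,b)]
def rig2(M,W): # planar rigid fit
    M=np.array(M)[:,:2];W=np.array(W)[:,:2];m=M.mean(0);w=W.mean(0);a=M-m;b=W-w
    th=np.arctan2((a[:,0]*b[:,1]-a[:,1]*b[:,0]).sum(),(a*b).sum());c,s=np.cos(th),np.sin(th);R=np.array([[c,-s],[s,c]])
    t=w-R@m; return t,th,(W-(M@R.T+t))*1e3
E
python3 - <<'E'
from fit import *
T=load('top0');S=load('side0')
feat={'sl':((-8,60,12.4),(130,250),(331,78)),'sr':((-8,-60,12.4),(513,293),(281,285)),
'bl':((8,34,-7),(240,219),(366,163)),'br':((8,-34,-7),(452,240),(343,286)),'br_':((-44,0,-7),(323,389),(202,211)),
'fl':((44,82,-21),(110,97),(485,132)),'fr':((44,-82,-21),(620,150),(435,432)),'rr':((-60,-82,-21),(578,470),(115,402)),'rl':((-60,82,-21),(72,412),(197,115))}
M=[];W=[];
for k,(m,a,b) in feat.items():
    X,r=tri([(T,conv(a,(145,180))),(S,conv(b,(245,125)))]);print(k,X.round(4),np.round(r,1),'balltop',(X[2]*1e3-m[2]).round(1))
    M.append(np.array(m)/1e3);W.append(X)
t,th,res=rig2(M,W);print('base',t,np.degrees(th));print(res.round(1).tolist())
zt=0.001*np.mean([w[2]*1e3-m[2]*1e3 for m,w in zip(M,W)])
print('mean balltop',zt)
# per-view single plane fits
for zt in(.047,.050,.053,.056,.059):
    o=[]
    for i,(d,off) in enumerate(((T,(145,180)),(S,(245,125)))):
        W=[onz(d,conv(f[1+i],off),zt+f[0][2]/1e3) for f in feat.values()]
        t,th,res=rig2(M,W);o+= [t.round(4),round(np.degrees(th),2),round(res.std(),2)]
    print(zt,o)
pl={'fl':((58,46,12),(225,83),(545,185)),'fr':((58,-46,12),(505,117),(500,440)),'rr':((-56,-46,12),(463,470),(83,390)),'rl':((-56,46,12),(183,432),(163,145))}
for i,(d,off) in enumerate(((T,(250,195)),(S,(225,200)))):
    W=[onz(d,conv(f[1+i],off),.012) for f in pl.values()]
    t,th,res=rig2([np.array(f[0])/1e3 for f in pl.values()],W);print('plate',t,np.degrees(th),res.round(1).tolist())
bt={'fl':((7,22,72),None,(350,85)),'rl':((-23,22,72),None,(248,70)),'rr':((-23,-22,72),(408,350),(215,182)),'fr':((7,-22,72),None,(320,192))}
W=[onz(S,conv(f[2],(225,200)),.072) for f in bt.values()]
t,th,res=rig2([np.array(f[0])/1e3 for f in bt.values()],W);print('block',t,np.degrees(th),res.round(1).tolist())
E
```

```text
sl [0.5098 0.1802 0.0648] [0.7 0.7] balltop 52.4
sr [0.4932 0.0622 0.0646] [0.7 0.7] balltop 52.2
bl [0.5209 0.1493 0.0508] [0. 0.] balltop 57.8
br [0.5126 0.0835 0.0481] [0.2 0.2] balltop 55.1
br_ [0.4664 0.1239 0.0494] [0.7 0.7] balltop 56.4
fl [0.5638 0.1944 0.0327] [0.2 0.2] balltop 53.7
fr [0.5419 0.0326 0.0287] [0.7 0.7] balltop 49.7
rr [0.4398 0.0473 0.0295] [0.9 0.9] balltop 50.5
rl [0.4624 0.2064 0.0326] [0.9 0.9] balltop 53.6
base [0.50957098 0.11883942] -7.8001132063207805
[[0.0, 0.9], [-0.3, 1.7], [-1.2, -2.1], [-0.3, -0.6], [0.4, -0.9], [-0.5, 0.3], [-0.2, 1.0], [0.8, 1.5], [1.2, -1.8]]
mean balltop 0.05349164077851088
0.047 [array([0.5108, 0.1202]), np.float64(-7.81), np.float64(0.81), array([0.5091, 0.1279]), np.float64(-7.78), np.float64(2.02)]
0.05 [array([0.5105, 0.1196]), np.float64(-7.81), np.float64(0.88), array([0.5091, 0.1237]), np.float64(-7.78), np.float64(1.88)]
0.053 [array([0.5101, 0.1191]), np.float64(-7.81), np.float64(0.96), array([0.5091, 0.1195]), np.float64(-7.78), np.float64(1.78)]
0.056 [array([0.5098, 0.1185]), np.float64(-7.81), np.float64(1.05), array([0.5091, 0.1154]), np.float64(-7.78), np.float64(1.72)]
0.059 [array([0.5095, 0.1179]), np.float64(-7.81), np.float64(1.15), array([0.5091, 0.1112]), np.float64(-7.78), np.float64(1.69)]
plate [ 0.45952507 -0.14536997] -8.745378084416085 [[-0.2, -0.3], [0.2, 0.6], [-0.3, 0.8], [0.3, -1.0]]
plate [ 0.45885819 -0.14542212] -8.718702480749057 [[-0.4, 1.7], [-0.3, -1.5], [-0.3, -1.2], [0.9, 1.0]]
block [ 0.45941437 -0.1461228 ] -9.40811328143153 [[-1.1, -1.7], [0.6, -0.6], [1.3, 0.5], [-0.7, 1.7]]
```

Emit:
move_arm(
  rows=[
    {"tx":0.033,"ty":-0.03},
    {"tx":0.033,"ty":-0.03},
    {"tx":0.033,"ty":-0.03},
    {"tx":0.033,"ty":-0.03},
    {"tx":0.033,"ty":-0.03},
    {"tx":0.033,"ty":-0.03},
    {"tx":0.033,"ty":-0.03},
    {"tx":0.033,"ty":-0.03},
    {"tx":0.033,"ty":-0.03},
  ],
)

```text
schema error: expected keys tx, ty, tz, ax, ay, az, jaw
```

```bash
cat > go.py <<'E'
import sys
from h import *
from scipy.spatial.transform import Rotation as Ro
def delta(x,y,z,yaw):
    s=manip.state();q=s['tool_rot'];R=Ro.from_quat([q[1],q[2],q[3],q[0]]).as_matrix()
    d=R.T@(np.array([x,y,z])-s['tool_pos'])
    c,n=np.cos(np.radians(yaw)),np.sin(np.radians(yaw))
    Rt=np.array([[c,n,0],[n,-c,0],[0,0,-1]])
    a=np.degrees(Ro.from_matrix(R.T@Rt).as_rotvec())
    print('t',round(s['time'],2),'pos',s['tool_pos'].round(4),'yaw',np.degrees(np.arctan2(R[1,0],R[0,0])).round(2),'F',s['contact_force'].round(1),'T',s['ft_torque'].round(2),'w',round(s['gripper_width'],3))
    print('shift mm',(d*1e3).round(1),'rot deg',a.round(2),'j',s['joint_pos'].round(2))
if __name__=='__main__': delta(*map(float,sys.argv[1:5]))
E
python3 go.py .4518 -.1444 .15 -8.75
```

```text
t 0.1 pos [ 0.1904 -0.5947  0.2302] yaw 17.75 F [ 0.2 -0.6 -0.7] T [ 0.02 -0.    0.01] w 0.998
shift mm [ 386.2 -349.    80.9] rot deg [-1.10e-01  1.00e-02  2.65e+01] j [-1.38  0.05  1.61 -0.    1.48 -0.12]
```

Emit:
move_arm(
  rows=[
    {"tx":0.033,"ty":-0.03,"tz":0,"ax":0,"ay":0,"az":0,"jaw":0},
    {"tx":0.033,"ty":-0.03,"tz":0,"ax":0,"ay":0,"az":0,"jaw":0},
    {"tx":0.033,"ty":-0.03,"tz":0,"ax":0,"ay":0,"az":0,"jaw":0},
    {"tx":0.033,"ty":-0.03,"tz":0,"ax":0,"ay":0,"az":0,"jaw":0},
    {"tx":0.033,"ty":-0.03,"tz":0,"ax":0,"ay":0,"az":0,"jaw":0},
    {"tx":0.033,"ty":-0.03,"tz":0,"ax":0,"ay":0,"az":0,"jaw":0},
    {"tx":0.033,"ty":-0.03,"tz":0,"ax":0,"ay":0,"az":0,"jaw":0},
    {"tx":0.033,"ty":-0.03,"tz":0,"ax":0,"ay":0,"az":0,"jaw":0},
    {"tx":0.033,"ty":-0.03,"tz":0,"ax":0,"ay":0,"az":0,"jaw":0},
  ],
)

```text
time: 1.0
tool_pos: [0.3941, -0.2368, 0.2254]
tool_rot: [-0.005, 0.989, 0.149, -0.001]
contact_force: [1.0, 0.3, 0.6]
gripper_width: 1.003
```

```bash
python3 go.py .4518 -.1444 .15 -8.75
```

```text
t 1.0 pos [ 0.3941 -0.2368  0.2254] yaw 17.1 F [1.  0.3 0.6] T [-0.04 -0.03 -0.03] w 1.003
shift mm [ 82.4 -70.7  76. ] rot deg [-0.51  0.14 25.85] j [-0.71 -0.35  1.99  0.    1.52  0.57]
```

Emit:
move_arm(
  rows=[
    {"tx":0.027,"ty":-0.024,"tz":0,"ax":0,"ay":0,"az":0,"jaw":0},
    {"tx":0.027,"ty":-0.024,"tz":0,"ax":0,"ay":0,"az":0,"jaw":0},
    {"tx":0.027,"ty":-0.024,"tz":0,"ax":0,"ay":0,"az":0,"jaw":0},
    {"tx":0,"ty":0,"tz":0,"ax":0,"ay":0,"az":8,"jaw":0},
    {"tx":0,"ty":0,"tz":0,"ax":0,"ay":0,"az":8,"jaw":0},
    {"tx":0,"ty":0,"tz":0,"ax":0,"ay":0,"az":8,"jaw":0},
    {"tx":0,"ty":0,"tz":0,"ax":0,"ay":0,"az":2,"jaw":0},
    {"tx":0,"ty":0,"tz":0,"ax":0,"ay":0,"az":0,"jaw":0},
  ],
)

```text
time: 1.8
tool_pos: [0.452, -0.132, 0.2221]
tool_rot: [-0.006, 0.997, -0.081, -0.004]
contact_force: [0.3, 0.1, -0.4]
gripper_width: 0.999
```

```bash
python3 go.py .4518 -.1444 .15 -8.75
```

```text
t 1.8 pos [ 0.452  -0.132   0.2221] yaw -9.28 F [ 0.3  0.1 -0.4] T [-0.07  0.02 -0.01] w 0.999
shift mm [ 2.5 13.1 72. ] rot deg [-0.63  0.54 -0.53] j [-0.45 -0.32  1.96  0.01  1.51  1.29]
```

Emit:
move_arm(
  rows=[
    {"tx":0.002,"ty":0.013,"tz":0.03,"ax":-0.6,"ay":0.5,"az":-0.5,"jaw":0},
    {"tx":0,"ty":0,"tz":0.035,"ax":0,"ay":0,"az":0,"jaw":0},
    {"tx":0,"ty":0,"tz":0.025,"ax":0,"ay":0,"az":0,"jaw":0},
    {"tx":0,"ty":0,"tz":0,"ax":0,"ay":0,"az":0,"jaw":0},
    {"tx":0,"ty":0,"tz":0,"ax":0,"ay":0,"az":0,"jaw":0},
  ],
)

```text
time: 2.3
tool_pos: [0.452, -0.1456, 0.1304]
tool_rot: [0.0, 0.997, -0.074, 0.001]
contact_force: [0.4, -0.4, 0.1]
gripper_width: 1.0
```

```bash
python3 go.py .4518 -.1444 .032 -8.75; python3 - <<'E'
from h import *
T=grab('top','t1')['color'];S=grab('side','s1')['color']
a=cv2.resize(T[160:270,230:350],None,fx=5,fy=5);b=cv2.resize(S[150:290,210:330],None,fx=4,fy=4)
b=cv2.resize(b,(int(b.shape[1]*550/b.shape[0]),550))[:,:]
a=a[:, :400+200]
cv2.imwrite('pics/a1.png',a[:,:,::-1]);cv2.imwrite('pics/b1.png',b[:,:,::-1])
E
```

```text
t 2.3 pos [ 0.452  -0.1456  0.1304] yaw -8.51 F [ 0.4 -0.4  0.1] T [-0.02  0.03  0.01] w 1.0
shift mm [-0.6 -1.2 98.4] rot deg [ 0.03 -0.11  0.24] j [-0.47 -0.23  2.05  0.    1.32  1.25]
```

View pics/b1.png

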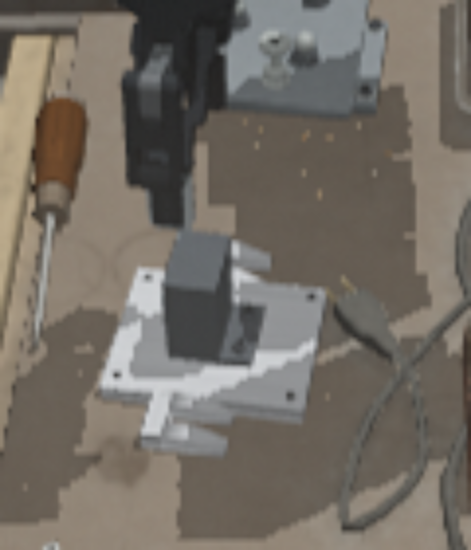

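View pics/a1.png

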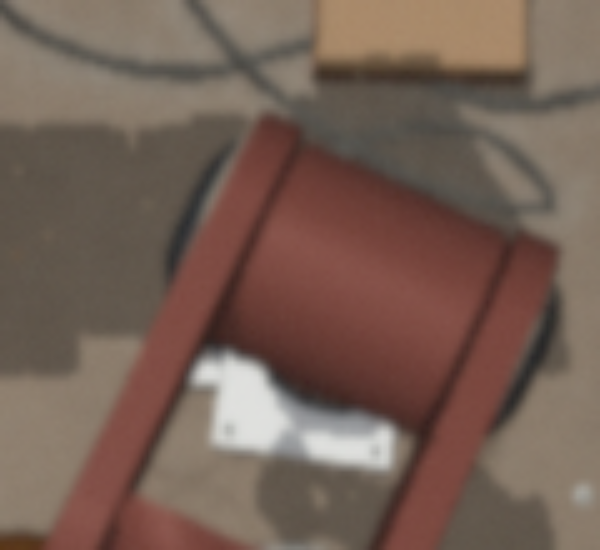

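Emit:
move_arm(
  rows=[
    {"tx":0,"ty":-0.001,"tz":0.03,"ax":0,"ay":0,"az":0,"jaw":0},
    {"tx":0,"ty":0,"tz":0.03,"ax":0,"ay":0,"az":0,"jaw":0},
    {"tx":0,"ty":0,"tz":0.025,"ax":0,"ay":0,"az":0,"jaw":0},
    {"tx":0,"ty":0,"tz":0.008,"ax":0,"ay":0,"az":0,"jaw":0},
    {"tx":0,"ty":0,"tz":0,"ax":0,"ay":0,"az":0,"jaw":0},
    {"tx":0,"ty":0,"tz":0,"ax":0,"ay":0,"az":0,"jaw":0},
  ],
)

```text
time: 3.0
tool_pos: [0.4621, -0.1492, 0.048]
tool_rot: [0.005, 0.997, -0.073, 0.012]
contact_force: [0.5, -0.6, -0.1]
gripper_width: 1.001
```

```bash
python3 go.py .4518 -.1444 .032 -8.75; python3 - <<'E'
from h import *
S=grab('side','s2')['color']
cv2.imwrite('pics/b2.png',cv2.resize(S[160:275,215:315],None,fx=5,fy=5,interpolation=cv2.INTER_CUBIC)[:,:,::-1])
d=load('s2')
for X in ([.4518,-.1444,.072],):
  print(proj(d,X))
E
```

```text
t 3.0 pos [ 0.4621 -0.1492  0.048 ] yaw -8.42 F [ 0.5 -0.6 -0.1] T [ 0.   -0.01 -0.02] w 1.001
shift mm [-11.2  -3.3  15.7] rot deg [ 0.44 -1.38  0.32] j [-0.47 -0.11  2.1   0.    1.13  1.25]
[260.12836485 215.82887931]
```

View pics/b2.png

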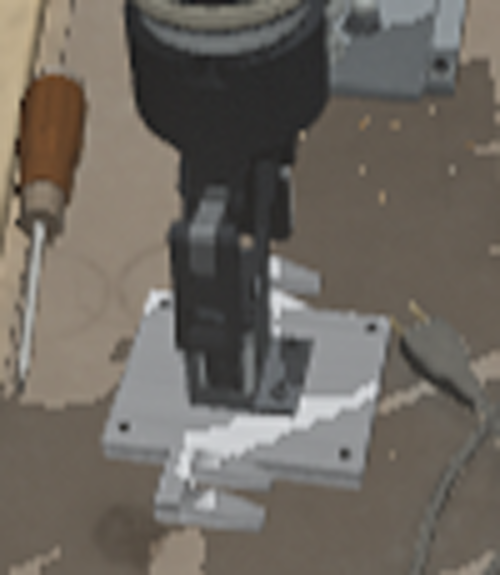

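Emit:
move_arm(
  rows=[
    {"tx":-0.006,"ty":-0.002,"tz":0,"ax":0.4,"ay":-0.7,"az":0.3,"jaw":0},
    {"tx":-0.005,"ty":-0.001,"tz":0,"ax":0,"ay":-0.7,"az":0,"jaw":0},
    {"tx":0,"ty":0,"tz":0,"ax":0,"ay":0,"az":0,"jaw":0},
  ],
)

```text
time: 3.35
tool_pos: [0.4532, -0.1454, 0.0517]
tool_rot: [0.001, 0.997, -0.076, 0.002]
contact_force: [-0.1, 1.2, 0.2]
gripper_width: 0.997
```

```bash
python3 go.py .4518 -.1444 .032 -8.75
```

```text
t 3.35 pos [ 0.4532 -0.1454  0.0517] yaw -8.74 F [-0.1  1.2  0.2] T [ 0.04  0.04 -0.02] w 0.997
shift mm [-1.7 -0.8 19.7] rot deg [ 0.13 -0.23  0.01] j [-0.47 -0.12  2.1  -0.    1.16  1.26]
```

Emit:
move_arm(
  rows=[
    {"tx":-0.002,"ty":-0.001,"tz":0.006,"ax":0.1,"ay":-0.3,"az":0,"jaw":0},
    {"tx":-0.001,"ty":0,"tz":0.006,"ax":0,"ay":-0.2,"az":0,"jaw":0},
    {"tx":-0.001,"ty":0,"tz":0.006,"ax":0,"ay":-0.2,"az":0,"jaw":0},
    {"tx":0,"ty":0,"tz":0,"ax":0,"ay":0,"az":0,"jaw":0},
  ],
)

```text
time: 3.75
tool_pos: [0.4491, -0.1437, 0.0326]
tool_rot: [0.0, 0.997, -0.076, -0.004]
contact_force: [-0.5, 0.3, 0.2]
gripper_width: 1.002
```

```bash
python3 go.py .4518 -.1444 .032 -8.75
```

```text
t 3.75 pos [ 0.4491 -0.1437  0.0326] yaw -8.74 F [-0.5  0.3  0.2] T [-0.    0.02 -0.08] w 1.002
shift mm [2.7 0.3 0.6] rot deg [0.04 0.48 0.01] j [-0.47 -0.09  2.11 -0.    1.13  1.26]
```

Emit:
move_arm(
  rows=[
    {"tx":0.003,"ty":0,"tz":0,"ax":0,"ay":0.5,"az":0,"jaw":0},
    {"tx":0,"ty":0,"tz":0,"ax":0,"ay":0,"az":0,"jaw":0},
  ],
)

```text
time: 3.95
tool_pos: [0.452, -0.144, 0.0318]
tool_rot: [0.0, 0.997, -0.076, -0.0]
contact_force: [0.5, 0.3, 0.7]
gripper_width: 0.998
```

```bash
python3 go.py .4518 -.1444 .032 -8.75
```

```text
t 3.95 pos [ 0.452  -0.144   0.0318] yaw -8.75 F [0.5 0.3 0.7] T [-0.04  0.01  0.01] w 0.998
shift mm [-0.1  0.4 -0.2] rot deg [0.01 0.01 0.  ] j [-0.47 -0.09  2.11 -0.    1.12  1.26]
```

Emit:
move_arm(
  rows=[
    {"tx":0,"ty":0,"tz":0,"ax":0,"ay":0,"az":0,"jaw":255},
    {"tx":0,"ty":0,"tz":0,"ax":0,"ay":0,"az":0,"jaw":255},
    {"tx":0,"ty":0,"tz":0,"ax":0,"ay":0,"az":0,"jaw":255},
    {"tx":0,"ty":0,"tz":0,"ax":0,"ay":0,"az":0,"jaw":255},
    {"tx":0,"ty":0,"tz":0,"ax":0,"ay":0,"az":0,"jaw":255},
    {"tx":0,"ty":0,"tz":0,"ax":0,"ay":0,"az":0,"jaw":255},
  ],
)

```text
time: 4.55
tool_pos: [0.4526, -0.1439, 0.0324]
tool_rot: [-0.0, 0.997, -0.076, 0.0]
contact_force: [0.4, -0.2, 0.8]
gripper_width: 0.508
```

```bash
python3 go.py .4518 -.1444 .032 -8.75; python3 - <<'E'
from h import *
S=grab('side','s3')['color']
cv2.imwrite('pics/b3.png',cv2.resize(S[185:275,220:315],None,fx=6,fy=6,interpolation=cv2.INTER_CUBIC)[:,:,::-1])
E
```

```text
t 4.55 pos [ 0.4526 -0.1439  0.0324] yaw -8.76 F [ 0.4 -0.2  0.8] T [ 0.1  -0.01 -0.04] w 0.508
shift mm [-0.7  0.6  0.4] rot deg [-0.03 -0.05 -0.01] j [-0.47 -0.09  2.11  0.    1.12  1.26]
```

View pics/b3.png

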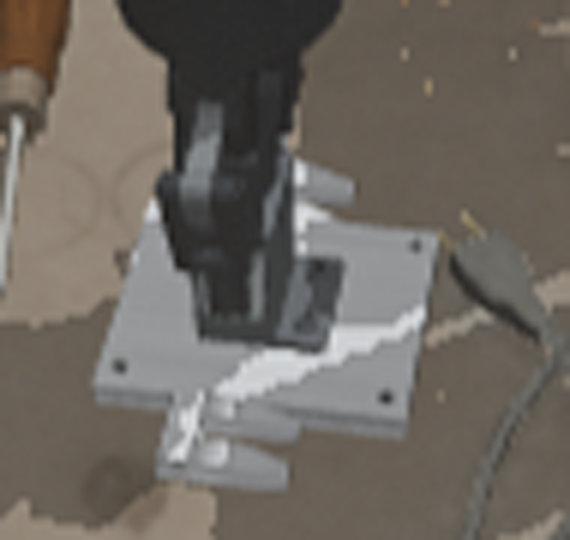

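Emit:
move_arm(
  rows=[
    {"tx":0,"ty":0,"tz":-0.008,"ax":0,"ay":0,"az":0,"jaw":255},
    {"tx":0,"ty":0,"tz":-0.02,"ax":0,"ay":0,"az":0,"jaw":255},
    {"tx":0,"ty":0,"tz":-0.025,"ax":0,"ay":0,"az":0,"jaw":255},
    {"tx":0,"ty":0,"tz":-0.025,"ax":0,"ay":0,"az":0,"jaw":255},
    {"tx":0,"ty":0,"tz":-0.015,"ax":0,"ay":0,"az":0,"jaw":255},
    {"tx":0,"ty":0,"tz":0,"ax":0,"ay":0,"az":0,"jaw":255},
  ],
)

```text
time: 5.2
tool_pos: [0.4457, -0.1409, 0.1218]
tool_rot: [-0.003, 0.997, -0.076, -0.008]
contact_force: [0.2, -0.2, -4.7]
gripper_width: 0.509
```

```bash
python3 go.py .4587 .126 .13 -7.8
```

```text
t 5.2 pos [ 0.4457 -0.1409  0.1218] yaw -8.75 F [ 0.2 -0.2 -4.7] T [-0.03  0.02 -0.02] w 0.509
shift mm [ -27.9 -265.8   -6.4] rot deg [-0.29  0.93 -0.95] j [-0.47 -0.23  2.07 -0.    1.32  1.26]
```

Emit:
move_arm(
  rows=[
    {"tx":-0.003,"ty":-0.02,"tz":-0.003,"ax":0,"ay":0.5,"az":0,"jaw":255},
    {"tx":-0.003,"ty":-0.033,"tz":-0.002,"ax":0,"ay":0.4,"az":0,"jaw":255},
    {"tx":-0.003,"ty":-0.037,"tz":-0.002,"ax":0,"ay":0,"az":0,"jaw":255},
    {"tx":-0.003,"ty":-0.037,"tz":-0.002,"ax":0,"ay":0,"az":0,"jaw":255},
    {"tx":-0.003,"ty":-0.037,"tz":-0.002,"ax":0,"ay":0,"az":0,"jaw":255},
    {"tx":-0.003,"ty":-0.037,"tz":0,"ax":0,"ay":0,"az":0,"jaw":255},
    {"tx":-0.003,"ty":-0.033,"tz":0,"ax":0,"ay":0,"az":0,"jaw":255},
    {"tx":-0.003,"ty":-0.02,"tz":0,"ax":0,"ay":0,"az":0,"jaw":255},
    {"tx":0,"ty":0,"tz":0,"ax":0,"ay":0,"az":0,"jaw":255},
  ],
)

```text
time: 6.1
tool_pos: [0.4512, 0.1229, 0.1197]
tool_rot: [-0.002, 0.997, -0.079, -0.011]
contact_force: [0.1, -1.6, -5.8]
gripper_width: 0.506
```

```bash
python3 go.py .4587 .126 .13 -7.8
```

```text
t 6.1 pos [0.4512 0.1229 0.1197] yaw -9.0 F [ 0.1 -1.6 -5.8] T [-0.02  0.05  0.03] w 0.506
shift mm [  6.7  -4.2 -10.4] rot deg [-0.15  1.28 -1.21] j [ 0.1  -0.23  2.07  0.01  1.32  1.83]
```

Emit:
move_arm(
  rows=[
    {"tx":0.004,"ty":-0.002,"tz":0,"ax":-0.1,"ay":0.7,"az":-0.6,"jaw":255},
    {"tx":0.003,"ty":-0.002,"tz":0.005,"ax":0,"ay":0.6,"az":-0.6,"jaw":255},
    {"tx":0,"ty":0,"tz":0.008,"ax":0,"ay":0,"az":0,"jaw":255},
    {"tx":0,"ty":0,"tz":0,"ax":0,"ay":0,"az":0,"jaw":255},
  ],
)

```text
time: 6.5
tool_pos: [0.4566, 0.1239, 0.1016]
tool_rot: [0.001, 0.998, -0.068, -0.002]
contact_force: [-1.2, -1.2, -5.0]
gripper_width: 0.508
```

```bash
python3 go.py .4587 .126 .1 -7.8;python3 - <<'E'
from h import *
S=grab('side','s4')['color'];T=grab('top','t4')['color']
cv2.imwrite('pics/b4.png',cv2.resize(S[95:195,225:325],None,fx=6,fy=6,interpolation=cv2.INTER_CUBIC)[:,:,::-1])
cv2.imwrite('pics/a4.png',cv2.resize(T[170:260,135:245],None,fx=6,fy=6,interpolation=cv2.INTER_CUBIC)[:,:,::-1])
E
```

```text
t 6.5 pos [0.4566 0.1239 0.1016] yaw -7.77 F [-1.2 -1.2 -5. ] T [-0.01  0.01  0.02] w 0.508
shift mm [ 1.8 -2.4  1.6] rot deg [0.14 0.23 0.03] j [ 0.11 -0.2   2.08 -0.    1.27  1.82]
```

View pics/b4.png

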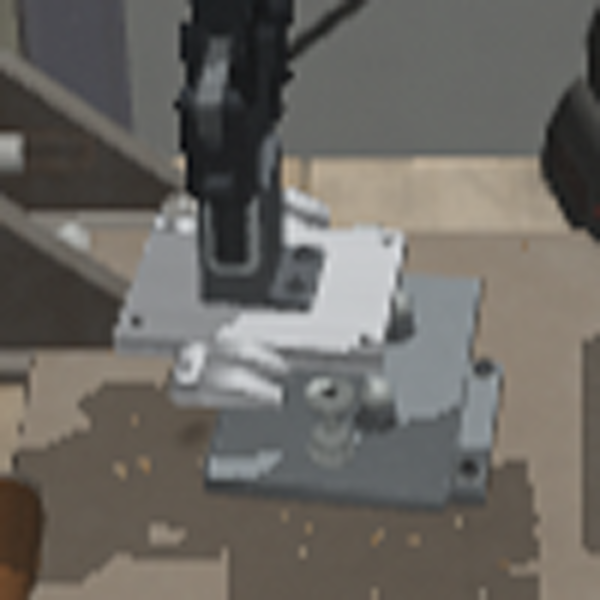

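View pics/a4.png

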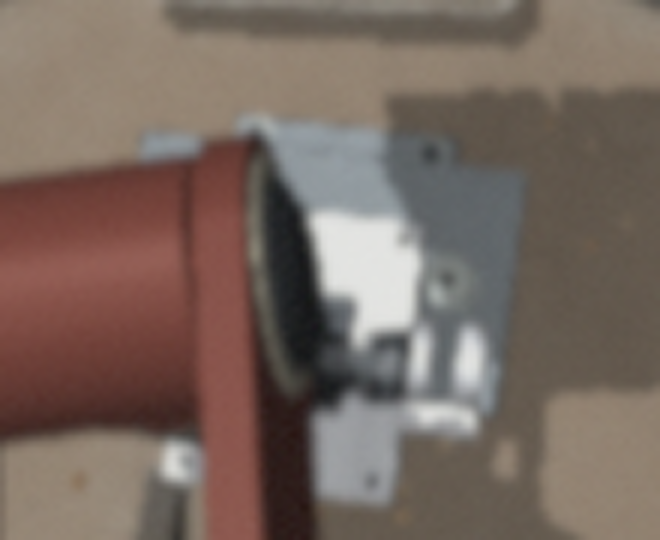

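```bash
python3 - <<'E'
from h import *
S=load('s4')['color'];T=load('t4')['color']
cv2.imwrite('pics/b4z.png',cv2.resize(S[125:170,240:300],None,fx=12,fy=12,interpolation=cv2.INTER_CUBIC)[:,:,::-1])
cv2.imwrite('pics/a4z.png',cv2.resize(T[200:256,182:226],None,fx=10,fy=10,interpolation=cv2.INTER_CUBIC)[:,:,::-1])
E
```

```text
(no output)
```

View pics/b4z.png

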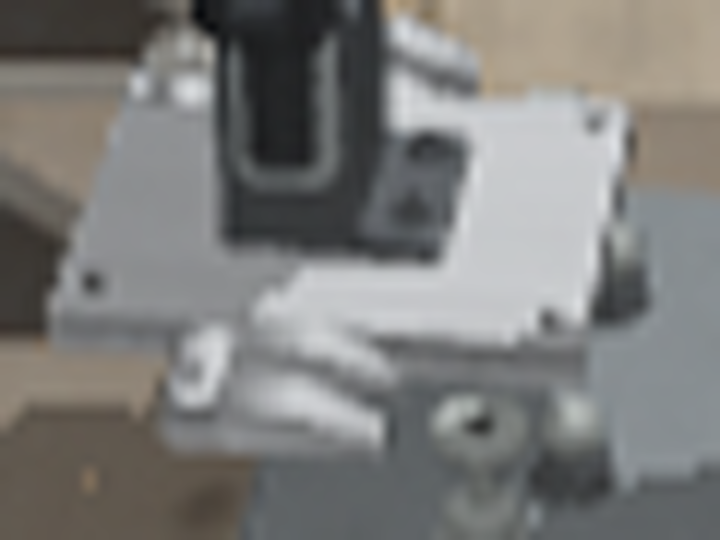

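View pics/a4z.png

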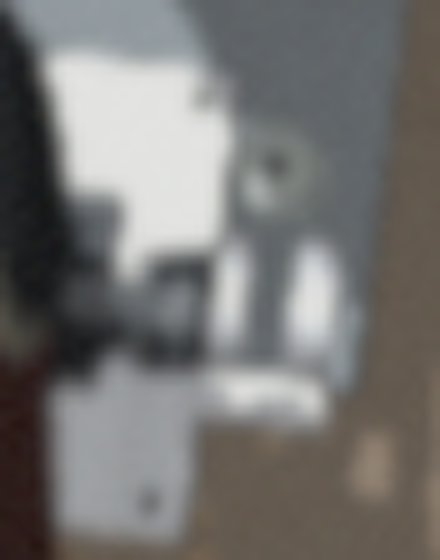

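```bash
python3 - <<'E'
from fit import *
def cv(p,off,f): return (np.array(p,float)+.5)/f-.5+np.array(off)
T=load('top0');S=load('side0')
H={}
t0=np.array([.4592,-.1455]);a=np.radians(-8.75);R=np.array([[np.cos(a),-np.sin(a)],[np.sin(a),np.cos(a)]])
for k,p,q in (('fl',(249,108),(515,204)),('fr',(481,140),(471,405)),('rr',(441,442),(118,363)),('rl',(207,408),(181,164))):
    x=[R.T@(onz(d,cv(u,o,8),.012)[:2]-t0)*1e3 for d,u,o in((T,p,(250,195)),(S,q,(225,200)))]
    print(k,x); 
# nominal from symmetric
h=dict(fl=(50,38),fr=(50,-38),rr=(-48,-38),rl=(-48,38))
S4=load('s4');T4=load('t4')
z=.1016-.0324+.012
M=[np.array(h[k])/1e3 for k in('fl','fr','rr')]
W=[onz(S4,cv(p,(240,125),12),z) for p in((597,122),(550,318),(92,282))]
print('side plate',*rig2(M,W))
M=[np.array(h[k])/1e3 for k in('fr','rr')]
W=[onz(T4,cv(p,(182,200),10),z) for p in((207,93),(149,500))]
print('top plate',*rig2(M,W))
a=np.radians(-7.77);print('tcp-based',.4566+.0068*np.cos(a),.1239+.0068*np.sin(a))
E
```

```text
fl [array([51.00480503, 37.14393483]), array([49.5115881 , 38.92724838])]
fr [array([ 50.01193395, -38.42175029]), array([ 48.19552201, -36.71796572])]
rr [array([-48.09943145, -37.07962345]), array([-49.2522429 , -36.49920527])]
rl [array([-46.6534254,  38.5497784]), array([-48.73111145,  40.3430368 ])]
side plate [0.46273837 0.12266032] -0.14596741638651123 [[ 0.15176248 -0.2682058 ]
 [ 0.26634899  0.35500949]
 [-0.41811147 -0.08680369]]
top plate [0.46609641 0.12067581] -0.1519118057290375 [[ 0.80121663 -0.12265926]
 [-0.80121663  0.12265926]]
tcp-based 0.46333756760313005 0.12298066176341214
```

Emit:
move_arm(
  rows=[
    {"tx":0.001,"ty":-0.003,"tz":0,"ax":0.1,"ay":0.2,"az":0,"jaw":255},
    {"tx":0,"ty":0,"tz":0.004,"ax":0,"ay":0,"az":0,"jaw":255},
    {"tx":0,"ty":0,"tz":0.004,"ax":0,"ay":0,"az":0,"jaw":255},
    {"tx":0,"ty":0,"tz":0,"ax":0,"ay":0,"az":0,"jaw":255},
  ],
)

```text
time: 7.0
tool_pos: [0.46, 0.1265, 0.0954]
tool_rot: [-0.0, 0.998, -0.069, 0.002]
contact_force: [0.7, 0.0, -6.4]
gripper_width: 0.506
```

```bash
python3 go.py .4582 .127 .0847 -7.8
```

```text
t 7.0 pos [0.46   0.1265 0.0954] yaw -7.87 F [ 0.7  0.  -6.4] T [-0.    0.07 -0.  ] w 0.506
shift mm [-1.9 -0.3 10.7] rot deg [-0.03 -0.24 -0.07] j [ 0.11 -0.19  2.08 -0.    1.25  1.82]
```

Emit:
move_arm(
  rows=[
    {"tx":-0.002,"ty":0,"tz":0.002,"ax":0,"ay":-0.2,"az":0,"jaw":255},
    {"tx":0,"ty":0,"tz":0.002,"ax":0,"ay":0,"az":0,"jaw":255},
    {"tx":0,"ty":0,"tz":0.002,"ax":0,"ay":0,"az":0,"jaw":255},
    {"tx":0,"ty":0,"tz":0,"ax":0,"ay":0,"az":0,"jaw":255},
  ],
)

```text
time: 7.4
tool_pos: [0.4578, 0.1268, 0.0888]
tool_rot: [-0.0, 0.998, -0.068, 0.0]
contact_force: [0.2, 0.1, -5.3]
gripper_width: 0.508
```

```bash
python3 go.py .4582 .127 .0847 -7.8
```

```text
t 7.4 pos [0.4578 0.1268 0.0888] yaw -7.86 F [ 0.2  0.1 -5.3] T [-0.02  0.03 -0.04] w 0.508
shift mm [ 0.3 -0.3  4.1] rot deg [-0.03 -0.01 -0.06] j [ 0.11 -0.18  2.08  0.    1.24  1.82]
```

Emit:
move_arm(
  rows=[
    {"tx":0,"ty":0,"tz":0.001,"ax":0,"ay":0,"az":0,"jaw":255},
    {"tx":0,"ty":0,"tz":0.001,"ax":0,"ay":0,"az":0,"jaw":255},
    {"tx":0,"ty":0,"tz":0,"ax":0,"ay":0,"az":0,"jaw":255},
  ],
)

```text
time: 7.7
tool_pos: [0.4579, 0.1268, 0.0868]
tool_rot: [-0.0, 0.998, -0.068, 0.0]
contact_force: [0.7, -0.3, -5.6]
gripper_width: 0.508
```

```bash
python3 go.py .4582 .127 .0847 -7.8
```

```text
t 7.7 pos [0.4579 0.1268 0.0868] yaw -7.85 F [ 0.7 -0.3 -5.6] T [-0.01  0.1   0.03] w 0.508
shift mm [ 0.2 -0.2  2.1] rot deg [-0.03 -0.03 -0.05] j [ 0.11 -0.18  2.08  0.    1.23  1.82]
```

Tracking is accurate for small steps. Continue in 1 mm steps.

Emit:
move_arm(
  rows=[
    {"tx":0,"ty":0,"tz":0.001,"ax":0,"ay":0,"az":0,"jaw":255},
    {"tx":0,"ty":0,"tz":0,"ax":0,"ay":0,"az":0,"jaw":255},
  ],
)

```text
time: 7.9
tool_pos: [0.4581, 0.1269, 0.0859]
tool_rot: [-0.0, 0.998, -0.068, 0.0]
contact_force: [0.0, -0.3, -6.6]
gripper_width: 0.508
```

Emit:
move_arm(
  rows=[
    {"tx":0,"ty":0,"tz":0.001,"ax":0,"ay":0,"az":0,"jaw":255},
    {"tx":0,"ty":0,"tz":0,"ax":0,"ay":0,"az":0,"jaw":255},
  ],
)

```text
time: 8.1
tool_pos: [0.4588, 0.1269, 0.0858]
tool_rot: [-0.0, 0.998, -0.068, 0.001]
contact_force: [-0.4, 0.4, -4.9]
gripper_width: 0.503
```

Emit:
move_arm(
  rows=[
    {"tx":0,"ty":0,"tz":0.0005,"ax":0,"ay":0,"az":0,"jaw":255},
    {"tx":0,"ty":0,"tz":0,"ax":0,"ay":0,"az":0,"jaw":255},
  ],
)

```text
time: 8.3
tool_pos: [0.4591, 0.127, 0.0857]
tool_rot: [-0.0, 0.998, -0.068, 0.001]
contact_force: [-0.4, 0.1, -3.9]
gripper_width: 0.508
```

```bash
python3 go.py .4582 .127 .0847 -7.8
```

```text
t 8.3 pos [0.4591 0.127  0.0857] yaw -7.85 F [-0.4  0.1 -3.9] T [ 0.03 -0.02 -0.01] w 0.508
shift mm [-0.9  0.1  0.9] rot deg [-0.07 -0.17 -0.05] j [ 0.11 -0.17  2.08  0.    1.23  1.82]
```

Emit:
move_arm(
  rows=[
    {"tx":0,"ty":0,"tz":-0.0015,"ax":0,"ay":0,"az":0,"jaw":255},
    {"tx":0.003,"ty":0,"tz":0,"ax":0,"ay":0,"az":0,"jaw":255},
    {"tx":0.003,"ty":0,"tz":0,"ax":0,"ay":0,"az":0,"jaw":255},
    {"tx":0,"ty":0,"tz":0,"ax":0,"ay":0,"az":0,"jaw":255},
  ],
)

```text
time: 8.7
tool_pos: [0.465, 0.126, 0.0864]
tool_rot: [-0.0, 0.998, -0.068, 0.001]
contact_force: [-0.4, -0.4, -4.6]
gripper_width: 0.512
```

```bash
python3 go.py .5028 .1209 .0872 -7.8;python3 - <<'E'
from h import *
S=grab('side','s5')['color'];T=grab('top','t5')['color']
cv2.imwrite('pics/b5.png',cv2.resize(S[125:185,240:310],None,fx=10,fy=10,interpolation=cv2.INTER_CUBIC)[:,:,::-1])
cv2.imwrite('pics/a5.png',cv2.resize(T[195:250,182:226],None,fx=10,fy=10,interpolation=cv2.INTER_CUBIC)[:,:,::-1])
E
```

```text
t 8.7 pos [0.465  0.126  0.0864] yaw -7.85 F [-0.4 -0.4 -4.6] T [0.06 0.07 0.  ] w 0.512
shift mm [38.2 -0.1 -0.7] rot deg [-0.05 -0.11 -0.05] j [ 0.11 -0.16  2.07  0.    1.23  1.82]
```

View pics/b5.png

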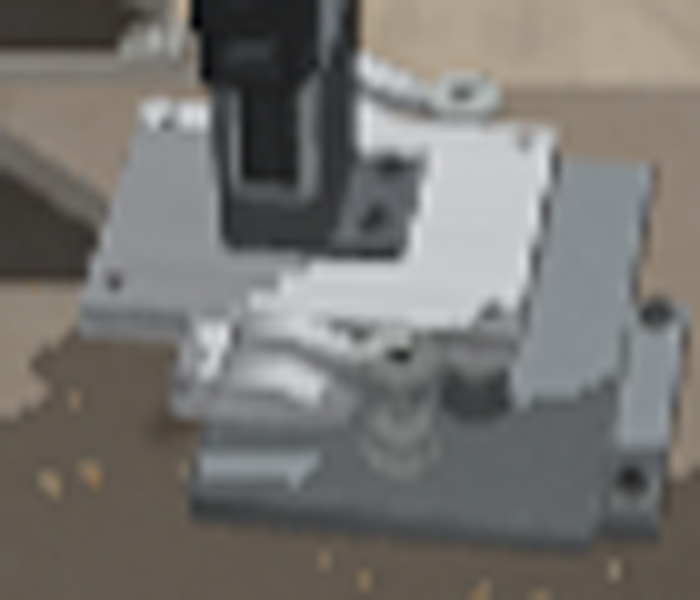

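View pics/a5.png

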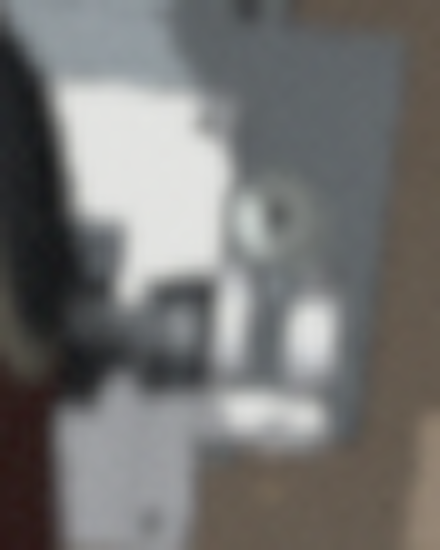

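```bash
python3 - <<'E'
from fit import *
def cv(p,off,f): return (np.array(p,float)+.5)/f-.5+np.array(off)
S=load('s5');T=load('t5')
a=np.radians(-7.82);R=np.array([[np.cos(a),-np.sin(a)],[np.sin(a),np.cos(a)]])
P=np.array([.465,.126])+R@[.0068,0]
def pf(X): return ((R.T@(np.array(X)[:2]-P))*1e3).round(1)
u=.0864-.0324
print('plate by tcp',P)
for n,d,p,o,z in (('studR top',T,(270,218),(182,195),.0657),('studR side',S,(400,352),(240,125),.0657),('studL side',S,(467,93),(240,125),.0657),
 ('inner prong edge top',T,(250,330),(182,195),u+.009),('outer prong inner edge',T,(290,330),(182,195),u+.009),('lug rear-out corner',T,(332,440),(182,195),u+.012),('lug front-out',T,(342,290),(182,195),u+.005),
 ('hole fr top',T,(212,115),(182,195),u+.012),('hole rr top',T,(150,520),(182,195),u+.012),('hole fr side',S,(490,310),(240,125),u+.012),('hole fl side',S,(525,139),(240,125),u+.012),('hole rr side',S,(113,281),(240,125),u+.012)):
    print(n,pf(onz(d,cv(p,o,10),z)))
E
```

```text
plate by tcp [0.47173676 0.12507478]
studR top [ 30. -59.]
studR side [ 28.7 -59.3]
studL side [30.3 60.5]
inner prong edge top [  2.1 -57.2]
outer prong inner edge [  3.2 -67. ]
lug rear-out corner [-22.7 -81. ]
lug front-out [ 14.7 -77.9]
hole fr top [ 53.8 -41.7]
hole rr top [-46.9 -39.1]
hole fr side [ 49.2 -39. ]
hole fl side [48.9 39.7]
hole rr side [-49.2 -39.1]
```

Emit:
move_arm(
  rows=[
    {"tx":0,"ty":-0.002,"tz":-0.0008,"ax":0,"ay":0,"az":0,"jaw":255},
    {"tx":0.003,"ty":0,"tz":0,"ax":0,"ay":0,"az":0,"jaw":255},
    {"tx":0.003,"ty":0,"tz":0,"ax":0,"ay":0,"az":0,"jaw":255},
    {"tx":0,"ty":0,"tz":0,"ax":0,"ay":0,"az":0,"jaw":255},
  ],
)

```text
time: 9.2
tool_pos: [0.4711, 0.1274, 0.087]
tool_rot: [-0.0, 0.998, -0.068, 0.001]
contact_force: [-0.5, -0.3, -6.2]
gripper_width: 0.508
```

```bash
python3 go.py .5030 .1227 .0867 -7.8
```

```text
t 9.2 pos [0.4711 0.1274 0.087 ] yaw -7.84 F [-0.5 -0.3 -6.2] T [-0.    0.05 -0.02] w 0.508
shift mm [32.2  0.3  0.3] rot deg [-0.04 -0.06 -0.04] j [ 0.11 -0.14  2.05  0.    1.23  1.82]
```

Emit:
move_arm(
  rows=[
    {"tx":0.003,"ty":0,"tz":0,"ax":0,"ay":0,"az":0,"jaw":255},
    {"tx":0,"ty":0,"tz":0,"ax":0,"ay":0,"az":0,"jaw":255},
  ],
)

```text
time: 9.4
tool_pos: [0.474, 0.1268, 0.0866]
tool_rot: [-0.0, 0.998, -0.068, -0.0]
contact_force: [-0.8, 0.2, -5.6]
gripper_width: 0.506
```

```bash
python3 go.py .5030 .1227 .0867 -7.8;python3 - <<'E'
from h import *
S=grab('side','s6')['color'];T=grab('top','t6')['color']
cv2.imwrite('pics/b6.png',cv2.resize(S[125:185,240:310],None,fx=10,fy=10,interpolation=cv2.INTER_CUBIC)[:,:,::-1])
cv2.imwrite('pics/a6.png',cv2.resize(T[195:250,182:226],None,fx=10,fy=10,interpolation=cv2.INTER_CUBIC)[:,:,::-1])
E
```

```text
t 9.4 pos [0.474  0.1268 0.0866] yaw -7.84 F [-0.8  0.2 -5.6] T [0.01 0.05 0.02] w 0.506
shift mm [29.3  0.1 -0.1] rot deg [-0.02  0.   -0.04] j [ 0.11 -0.14  2.05  0.    1.23  1.82]
```

View pics/b6.png

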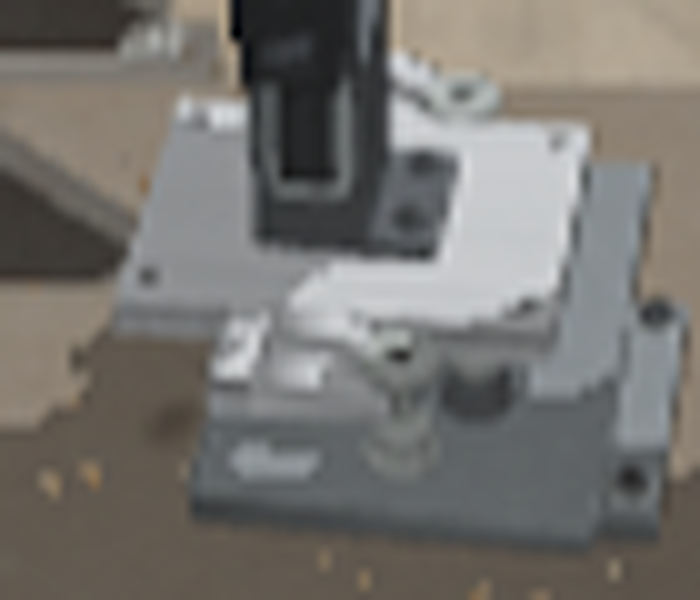

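View pics/a6.png

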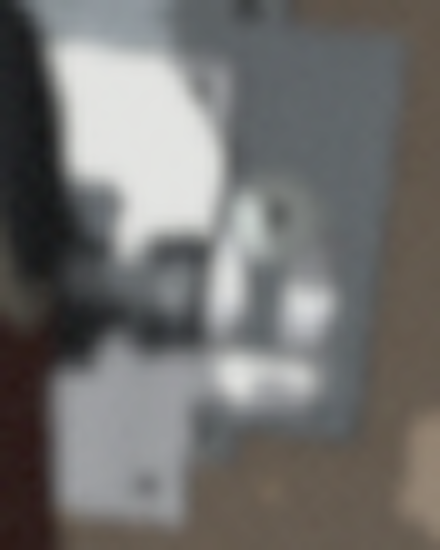

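Emit:
move_arm(
  rows=[
    {"tx":0.003,"ty":0,"tz":0,"ax":0,"ay":0,"az":0,"jaw":255},
    {"tx":0.003,"ty":0,"tz":0,"ax":0,"ay":0,"az":0,"jaw":255},
    {"tx":0,"ty":0,"tz":0,"ax":0,"ay":0,"az":0,"jaw":255},
  ],
)

```text
time: 9.8
tool_pos: [0.478, 0.1261, 0.0857]
tool_rot: [-0.0, 0.998, -0.068, -0.003]
contact_force: [-1.2, -0.2, -5.3]
gripper_width: 0.51
```

```bash
python3 go.py .5030 .1227 .0867 -7.8
```

```text
t 9.8 pos [0.478  0.1261 0.0857] yaw -7.84 F [-1.2 -0.2 -5.3] T [-0.05  0.01 -0.05] w 0.51
shift mm [25.3 -0.1 -1.2] rot deg [ 0.02  0.34 -0.04] j [ 0.11 -0.12  2.04  0.    1.23  1.81]
```

Emit:
move_arm(
  rows=[
    {"tx":0,"ty":0,"tz":-0.0015,"ax":0,"ay":0.3,"az":0,"jaw":255},
    {"tx":0.003,"ty":0,"tz":-0.0003,"ax":0,"ay":0.1,"az":0,"jaw":255},
    {"tx":0.003,"ty":0,"tz":-0.0003,"ax":0,"ay":0.1,"az":0,"jaw":255},
  ],
)

```text
time: 10.1
tool_pos: [0.479, 0.1258, 0.0858]
tool_rot: [0.0, 0.998, -0.068, -0.006]
contact_force: [-13.5, 1.0, 2.7]
gripper_width: 0.51
```

```bash
python3 go.py .5030 .1227 .0867 -7.8
```

```text
t 10.1 pos [0.479  0.1258 0.0858] yaw -7.84 F [-13.5   1.    2.7] T [0.24 2.04 0.  ] w 0.51
shift mm [24.2 -0.2 -1.2] rot deg [ 0.07  0.63 -0.04] j [ 0.11 -0.12  2.03  0.    1.24  1.81]
```

Emit:
move_arm(
  rows=[
    {"tx":0,"ty":0,"tz":-0.002,"ax":0,"ay":0.6,"az":0,"jaw":255},
    {"tx":0,"ty":0,"tz":-0.001,"ax":0,"ay":0.3,"az":0,"jaw":255},
  ],
)

```text
time: 10.3
tool_pos: [0.4765, 0.126, 0.0862]
tool_rot: [0.001, 0.998, -0.068, -0.001]
contact_force: [-2.7, 0.6, -10.7]
gripper_width: 0.508
```

```bash
python3 go.py .5030 .1227 .0867 -7.8
```

```text
t 10.3 pos [0.4765 0.126  0.0862] yaw -7.84 F [ -2.7   0.6 -10.7] T [0.23 0.32 0.03] w 0.508
shift mm [26.7 -0.4 -0.5] rot deg [ 0.1   0.05 -0.04] j [ 0.11 -0.13  2.04 -0.    1.23  1.82]
```

Emit:
move_arm(
  rows=[
    {"tx":0.004,"ty":0,"tz":-0.001,"ax":0,"ay":0.3,"az":0,"jaw":255},
    {"tx":0.005,"ty":0,"tz":-0.002,"ax":0,"ay":0.6,"az":0,"jaw":255},
  ],
)

```text
time: 10.5
tool_pos: [0.4797, 0.1254, 0.0858]
tool_rot: [0.001, 0.998, -0.068, 0.0]
contact_force: [-10.4, 2.4, -10.9]
gripper_width: 0.506
```

```bash
python3 go.py .5030 .1227 .0867 -7.8
```

```text
t 10.5 pos [0.4797 0.1254 0.0858] yaw -7.83 F [-10.4   2.4 -10.9] T [0.68 2.01 0.02] w 0.506
shift mm [23.4 -0.5 -0.9] rot deg [ 0.13 -0.03 -0.03] j [ 0.11 -0.12  2.04 -0.    1.23  1.82]
```

Emit:
move_arm(
  rows=[
    {"tx":0.005,"ty":0,"tz":-0.003,"ax":0,"ay":0.4,"az":0,"jaw":255},
    {"tx":0.006,"ty":0,"tz":-0.003,"ax":0.1,"ay":0.5,"az":0,"jaw":255},
  ],
)

```text
time: 10.7
tool_pos: [0.4821, 0.125, 0.086]
tool_rot: [0.001, 0.998, -0.068, -0.003]
contact_force: [-12.4, 3.3, -11.5]
gripper_width: 0.506
```

```bash
python3 go.py .5030 .1227 .0867 -7.8;python3 - <<'E'
from h import *
S=grab('side','s7')['color'];T=grab('top','t7')['color']
cv2.imwrite('pics/b7.png',cv2.resize(S[125:185,240:310],None,fx=10,fy=10,interpolation=cv2.INTER_CUBIC)[:,:,::-1])
cv2.imwrite('pics/a7.png',cv2.resize(T[195:250,182:226],None,fx=10,fy=10,interpolation=cv2.INTER_CUBIC)[:,:,::-1])
E
```

```text
t 10.7 pos [0.4821 0.125  0.086 ] yaw -7.81 F [-12.4   3.3 -11.5] T [0.73 2.28 0.06] w 0.506
shift mm [21.  -0.6 -0.8] rot deg [ 0.09  0.35 -0.01] j [ 0.1  -0.11  2.03 -0.    1.23  1.81]
```

View pics/b7.png

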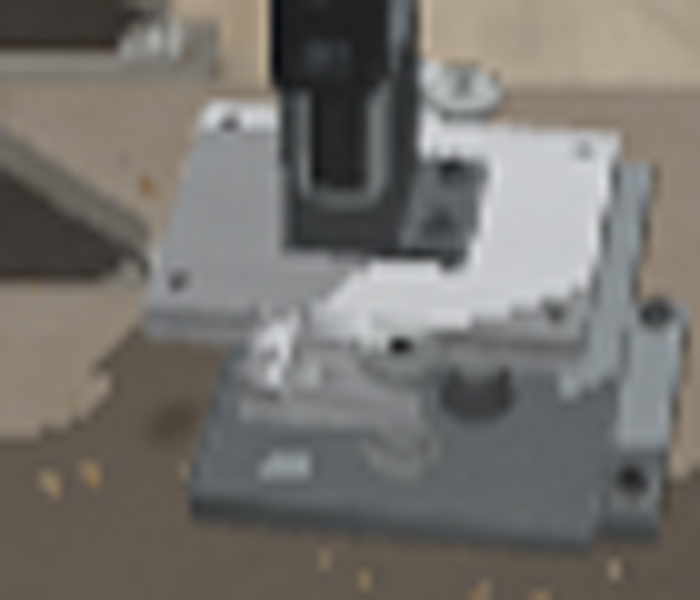

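View pics/a7.png

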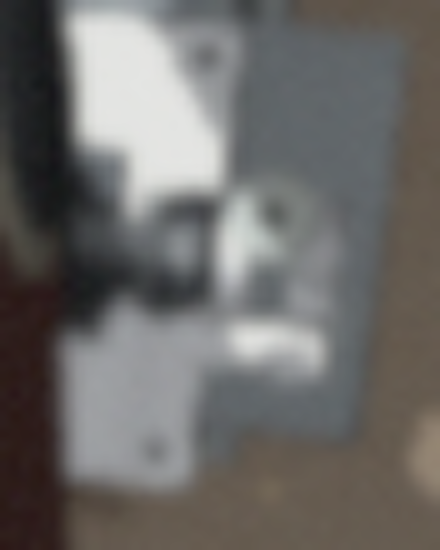

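Emit:
move_arm(
  rows=[
    {"tx":0.005,"ty":0,"tz":-0.003,"ax":0.1,"ay":0.5,"az":0,"jaw":255},
    {"tx":0.005,"ty":0,"tz":-0.003,"ax":0.1,"ay":0.4,"az":0,"jaw":255},
  ],
)

```text
time: 11.0
tool_pos: [0.4835, 0.1247, 0.0861]
tool_rot: [-0.001, 0.998, -0.068, -0.006]
contact_force: [-12.1, 3.8, -8.9]
gripper_width: 0.508
```

```bash
python3 go.py .5030 .1227 .0867 -7.8
```

```text
t 11.0 pos [0.4835 0.1247 0.0861] yaw -7.78 F [-12.1   3.8  -8.9] T [0.55 2.39 0.02] w 0.508
shift mm [19.6 -0.7 -0.9] rot deg [-0.06  0.72  0.02] j [ 0.1  -0.1   2.02  0.    1.24  1.81]
```

Emit:
move_arm(
  rows=[
    {"tx":0.005,"ty":0,"tz":-0.004,"ax":0,"ay":1.2,"az":0,"jaw":255},
    {"tx":0.006,"ty":0,"tz":-0.004,"ax":0,"ay":1.0,"az":0,"jaw":255},
  ],
)

```text
time: 11.2
tool_pos: [0.4841, 0.1245, 0.0858]
tool_rot: [-0.0, 0.998, -0.068, -0.0]
contact_force: [-12.1, 5.3, -15.0]
gripper_width: 0.511
```

```bash
python3 go.py .5030 .1227 .0867 -7.8
```

```text
t 11.2 pos [0.4841 0.1245 0.0858] yaw -7.76 F [-12.1   5.3 -15. ] T [0.86 2.35 0.08] w 0.511
shift mm [19.  -0.7 -0.9] rot deg [-0.01  0.03  0.04] j [ 0.1  -0.11  2.03  0.    1.23  1.81]
```

Emit:
move_arm(
  rows=[
    {"tx":0.004,"ty":-0.002,"tz":-0.004,"ax":0,"ay":0.8,"az":0,"jaw":255},
    {"tx":0.006,"ty":-0.002,"tz":-0.004,"ax":0,"ay":0.8,"az":0,"jaw":255},
  ],
)

```text
time: 11.4
tool_pos: [0.4846, 0.1255, 0.0858]
tool_rot: [0.004, 0.998, -0.067, 0.002]
contact_force: [-13.3, -2.8, -12.1]
gripper_width: 0.508
```

```bash
python3 go.py .5030 .1227 .0867 -7.8;python3 - <<'E'
from h import *
S=grab('side','s8')['color'];T=grab('top','t8')['color']
cv2.imwrite('pics/b8.png',cv2.resize(S[120:180,240:310],None,fx=10,fy=10,interpolation=cv2.INTER_CUBIC)[:,:,::-1])
cv2.imwrite('pics/a8.png',cv2.resize(T[195:250,182:226],None,fx=10,fy=10,interpolation=cv2.INTER_CUBIC)[:,:,::-1])
E
```

```text
t 11.4 pos [0.4846 0.1255 0.0858] yaw -7.72 F [-13.3  -2.8 -12.1] T [-0.17  2.49 -0.12] w 0.508
shift mm [18.6  0.3 -0.9] rot deg [ 0.48 -0.21  0.08] j [ 0.11 -0.11  2.03 -0.01  1.22  1.82]
```

View pics/b8.png

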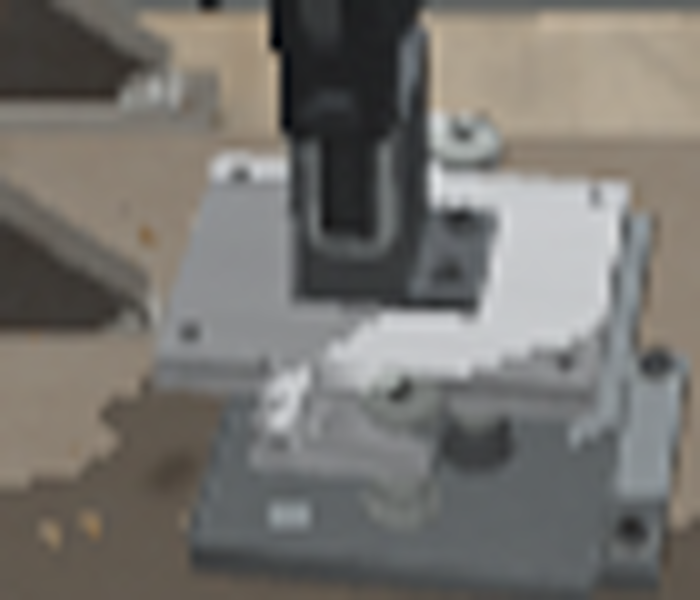

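View pics/a8.png

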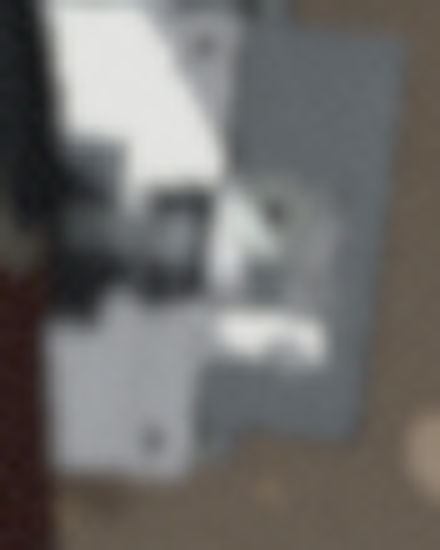

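Emit:
move_arm(
  rows=[
    {"tx":0.007,"ty":0,"tz":-0.004,"ax":0.4,"ay":0.6,"az":0,"jaw":255},
    {"tx":0.009,"ty":0,"tz":-0.004,"ax":0,"ay":0.8,"az":0,"jaw":255},
  ],
)

```text
time: 11.7
tool_pos: [0.4894, 0.1238, 0.0857]
tool_rot: [0.002, 0.998, -0.067, -0.0]
contact_force: [-1.1, 1.0, -19.0]
gripper_width: 0.504
```

```bash
python3 go.py .5030 .1227 .0867 -7.8
```

```text
t 11.7 pos [0.4894 0.1238 0.0857] yaw -7.7 F [ -1.1   1.  -19. ] T [ 0.31  0.22 -0.2 ] w 0.504
shift mm [13.7 -0.7 -1. ] rot deg [0.25 0.01 0.1 ] j [ 0.1  -0.1   2.01 -0.    1.23  1.81]
```

Emit:
move_arm(
  rows=[
    {"tx":0.003,"ty":-0.0005,"tz":-0.004,"ax":0.2,"ay":0,"az":0.1,"jaw":255},
    {"tx":0.003,"ty":0,"tz":-0.004,"ax":0.1,"ay":0,"az":0,"jaw":255},
    {"tx":0.001,"ty":0,"tz":-0.004,"ax":0,"ay":0,"az":0,"jaw":255},
  ],
)

```text
time: 12.0
tool_pos: [0.4916, 0.1229, 0.0894]
tool_rot: [0.0, 0.998, -0.068, -0.006]
contact_force: [4.4, 1.8, -26.9]
gripper_width: 0.507
```

```bash
python3 go.py .5030 .1227 .0867 -7.8
```

```text
t 12.0 pos [0.4916 0.1229 0.0894] yaw -7.81 F [  4.4   1.8 -26.9] T [ 0.31 -0.56  0.02] w 0.507
shift mm [11.3 -1.4  2.6] rot deg [ 0.05  0.63 -0.01] j [ 0.1  -0.09  2.    0.    1.24  1.8 ]
```

Emit:
move_arm(
  rows=[
    {"tx":0.004,"ty":-0.001,"tz":0,"ax":0,"ay":0.5,"az":0,"jaw":255},
    {"tx":0.003,"ty":-0.0005,"tz":-0.001,"ax":0,"ay":0.2,"az":0,"jaw":255},
  ],
)

```text
time: 12.2
tool_pos: [0.4945, 0.1229, 0.0861]
tool_rot: [0.002, 0.998, -0.068, -0.005]
contact_force: [-4.5, 1.0, -21.6]
gripper_width: 0.505
```

```bash
python3 go.py .5030 .1227 .0867 -7.8
```

```text
t 12.2 pos [0.4945 0.1229 0.0861] yaw -7.81 F [ -4.5   1.  -21.6] T [ 0.17  0.84 -0.  ] w 0.505
shift mm [ 8.4 -1.  -0.7] rot deg [ 0.22  0.55 -0.01] j [ 0.1  -0.08  2.   -0.    1.23  1.81]
```

Emit:
move_arm(
  rows=[
    {"tx":0.004,"ty":-0.001,"tz":-0.003,"ax":0.2,"ay":0.5,"az":0,"jaw":255},
    {"tx":0.003,"ty":-0.0005,"tz":-0.003,"ax":0,"ay":0.2,"az":0,"jaw":255},
  ],
)

```text
time: 12.4
tool_pos: [0.4989, 0.1229, 0.0892]
tool_rot: [0.001, 0.998, -0.068, -0.002]
contact_force: [-4.6, -0.2, -24.9]
gripper_width: 0.506
```

```bash
python3 go.py .5030 .1227 .0867 -7.8;python3 - <<'E'
from h import *
S=grab('side','s9')['color'];T=grab('top','t9')['color']
cv2.imwrite('pics/b9.png',cv2.resize(S[120:180,245:315],None,fx=10,fy=10,interpolation=cv2.INTER_CUBIC)[:,:,::-1])
cv2.imwrite('pics/a9.png',cv2.resize(T[185:240,182:226],None,fx=10,fy=10,interpolation=cv2.INTER_CUBIC)[:,:,::-1])
E
```

```text
t 12.4 pos [0.4989 0.1229 0.0892] yaw -7.8 F [ -4.6  -0.2 -24.9] T [ 0.1   0.94 -0.02] w 0.506
shift mm [ 4.1 -0.3  2.5] rot deg [ 0.14  0.27 -0.  ] j [ 0.1  -0.08  1.99 -0.    1.23  1.8 ]
```

View pics/b9.png

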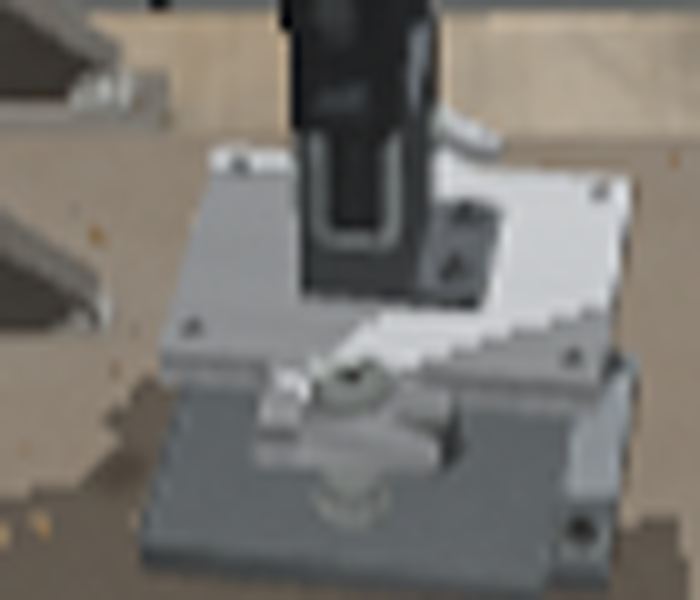

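View pics/a9.png

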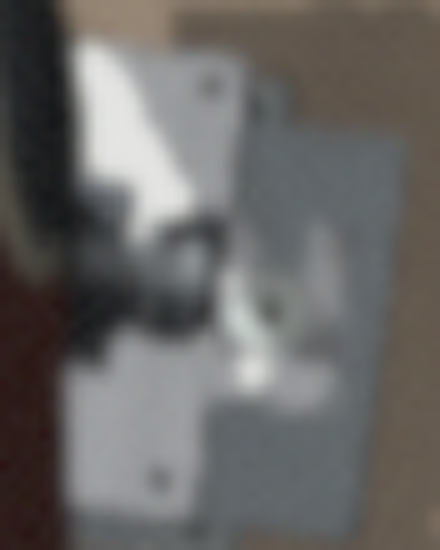

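```bash
cat > rel.py <<'E'
from fit import *
def cv(p,off,f): return (np.array(p,float)+.5)/f-.5+np.array(off)
h=dict(fl=(50,38),fr=(50,-38),rr=(-48,-38),rl=(-48,38))
def run(sn,so,sp,tn,to,tp,u,zt=.0533):
    T0=load('top0');S0=load('side0')
    B={'sl':((-8,60,12.4),(130,250),(331,78)),'sr':((-8,-60,12.4),(513,293),(281,285)),'fl':((44,82,-21),(110,97),(485,132)),'fr':((44,-82,-21),(620,150),(435,432)),'rr':((-60,-82,-21),(578,470),(115,402)),'rl':((-60,82,-21),(72,412),(197,115))}
    for n,i,d0,off,im,o,pts in(('top',1,T0,(145,180),tn,to,tp),('side',2,S0,(245,125),sn,so,sp)):
        if not pts: continue
        M=[np.array(f[0])/1e3 for f in B.values()];W=[onz(d0,cv(f[i],off,8),zt+f[0][2]/1e3) for f in B.values()]
        tb,ab,_=rig2(M,W)
        t,a,r=rig2([np.array(h[k])/1e3 for k in pts],[onz(load(im),cv(p,o,10),u+.012) for p in pts.values()])
        c,s=np.cos(ab),np.sin(ab);d=tb-t
        print(n,'remaining fwd,left mm',((c*d[0]+s*d[1])*1e3).round(1),((-s*d[0]+c*d[1])*1e3).round(1),'yaw base,plate',np.degrees([ab,a]).round(2),'res',np.abs(r).max().round(1))
E
python3 - <<'E'
from rel import *
run('s9',(245,120),dict(rr=(192,327),fl=(600,192),fr=(572,357),rl=(238,165)),'t9',(182,185),dict(fr=(210,85),rr=(157,480)),.0892-.0324)
E
```

```text
top remaining fwd,left mm 3.3 -1.2 yaw base,plate [-7.81 -8.21] res 0.2
side remaining fwd,left mm 5.6 -3.0 yaw base,plate [-7.79 -7.9 ] res 0.6
```

Emit:
move_arm(
  rows=[
    {"tx":0.004,"ty":0.001,"tz":-0.001,"ax":0.1,"ay":0.3,"az":0,"jaw":255},
    {"tx":0.001,"ty":0,"tz":-0.001,"ax":0,"ay":0.2,"az":0,"jaw":255},
  ],
)

```text
time: 12.7
tool_pos: [0.5022, 0.1215, 0.0892]
tool_rot: [0.0, 0.998, -0.068, 0.0]
contact_force: [-1.9, 0.1, -26.1]
gripper_width: 0.506
```

```bash
python3 go.py .5030 .1218 .0867 -7.8
```

```text
t 12.7 pos [0.5022 0.1215 0.0892] yaw -7.79 F [ -1.9   0.1 -26.1] T [0.03 0.43 0.01] w 0.506
shift mm [ 0.7 -0.4  2.5] rot deg [ 0.03 -0.02  0.01] j [ 0.09 -0.07  1.99 -0.    1.23  1.8 ]
```

Emit:
move_arm(
  rows=[
    {"tx":0.0005,"ty":0,"tz":0.001,"ax":0,"ay":0,"az":0,"jaw":255},
    {"tx":0,"ty":0,"tz":0,"ax":0,"ay":0,"az":0,"jaw":255},
  ],
)

```text
time: 12.9
tool_pos: [0.5023, 0.1215, 0.0872]
tool_rot: [0.0, 0.998, -0.068, -0.0]
contact_force: [-3.1, 0.7, -24.9]
gripper_width: 0.506
```

```bash
python3 go.py .5030 .1218 .0826 -7.8
```

```text
t 12.9 pos [0.5023 0.1215 0.0872] yaw -7.79 F [ -3.1   0.7 -24.9] T [ 0.1   0.45 -0.03] w 0.506
shift mm [ 0.7 -0.4  4.6] rot deg [0.03 0.04 0.01] j [ 0.09 -0.07  1.99 -0.    1.23  1.8 ]
```

Emit:
move_arm(
  rows=[
    {"tx":0.0005,"ty":0,"tz":0.001,"ax":0,"ay":0,"az":0,"jaw":255},
    {"tx":0,"ty":0,"tz":0,"ax":0,"ay":0,"az":0,"jaw":255},
  ],
)

```text
time: 13.1
tool_pos: [0.5028, 0.1214, 0.0862]
tool_rot: [0.0, 0.998, -0.068, -0.001]
contact_force: [-3.2, 0.7, -22.5]
gripper_width: 0.507
```

Emit:
move_arm(
  rows=[
    {"tx":0,"ty":0,"tz":0.0005,"ax":0,"ay":0,"az":0,"jaw":255},
    {"tx":0,"ty":0,"tz":0,"ax":0,"ay":0,"az":0,"jaw":255},
  ],
)

```text
time: 13.3
tool_pos: [0.503, 0.1214, 0.0861]
tool_rot: [0.0, 0.998, -0.068, -0.0]
contact_force: [-4.4, 0.7, -23.0]
gripper_width: 0.508
```

```bash
python3 go.py .5030 .1218 .0826 -7.8
```

```text
t 13.3 pos [0.503  0.1214 0.0861] yaw -7.78 F [ -4.4   0.7 -23. ] T [ 0.07  0.72 -0.02] w 0.508
shift mm [-0.  -0.4  3.5] rot deg [0.04 0.05 0.02] j [ 0.09 -0.07  1.99 -0.    1.22  1.8 ]
```

Emit:
move_arm(
  rows=[
    {"tx":0,"ty":0,"tz":0.001,"ax":0,"ay":0,"az":0,"jaw":255},
    {"tx":0,"ty":0,"tz":0,"ax":0,"ay":0,"az":0,"jaw":255},
  ],
)

```text
time: 13.5
tool_pos: [0.5034, 0.1214, 0.0856]
tool_rot: [0.0, 0.998, -0.068, 0.0]
contact_force: [-3.9, -0.1, -21.5]
gripper_width: 0.505
```

Emit:
move_arm(
  rows=[
    {"tx":0,"ty":0,"tz":0.001,"ax":0,"ay":0,"az":0,"jaw":255},
    {"tx":0,"ty":0,"tz":0,"ax":0,"ay":0,"az":0,"jaw":255},
  ],
)

```text
time: 13.7
tool_pos: [0.504, 0.1213, 0.0852]
tool_rot: [0.0, 0.998, -0.068, 0.001]
contact_force: [-2.9, 0.3, -21.8]
gripper_width: 0.509
```

```bash
python3 go.py .5030 .1218 .0826 -7.8
```

```text
t 13.7 pos [0.504  0.1213 0.0852] yaw -7.78 F [ -2.9   0.3 -21.8] T [ 0.07  0.62 -0.03] w 0.509
shift mm [-1.1 -0.3  2.5] rot deg [ 0.03 -0.09  0.02] j [ 0.09 -0.06  1.99 -0.    1.22  1.8 ]
```

Emit:
move_arm(
  rows=[
    {"tx":0,"ty":0,"tz":0.001,"ax":0,"ay":0,"az":0,"jaw":255},
    {"tx":0,"ty":0,"tz":0,"ax":0,"ay":0,"az":0,"jaw":255},
  ],
)

```text
time: 13.9
tool_pos: [0.5046, 0.1213, 0.0847]
tool_rot: [0.0, 0.998, -0.068, 0.001]
contact_force: [-3.1, -0.1, -21.5]
gripper_width: 0.505
```

Emit:
move_arm(
  rows=[
    {"tx":0,"ty":0,"tz":0.001,"ax":0,"ay":0,"az":0,"jaw":255},
    {"tx":0,"ty":0,"tz":0,"ax":0,"ay":0,"az":0,"jaw":255},
  ],
)

```text
time: 14.1
tool_pos: [0.505, 0.1213, 0.0846]
tool_rot: [0.0, 0.998, -0.068, 0.002]
contact_force: [-5.2, 0.2, -20.1]
gripper_width: 0.508
```

```bash
python3 go.py .5030 .1218 .0826 -7.8
```

```text
t 14.1 pos [0.505  0.1213 0.0846] yaw -7.78 F [ -5.2   0.2 -20.1] T [0.02 0.72 0.03] w 0.508
shift mm [-2.1 -0.2  2. ] rot deg [ 0.01 -0.2   0.02] j [ 0.09 -0.06  1.98 -0.    1.22  1.8 ]
```

Emit:
move_arm(
  rows=[
    {"tx":-0.002,"ty":0,"tz":0.0005,"ax":0,"ay":-0.2,"az":0,"jaw":255},
    {"tx":0,"ty":0,"tz":0,"ax":0,"ay":0,"az":0,"jaw":255},
  ],
)

```text
time: 14.3
tool_pos: [0.505, 0.1213, 0.085]
tool_rot: [0.0, 0.998, -0.068, 0.003]
contact_force: [-3.3, 0.6, -21.1]
gripper_width: 0.508
```

```bash
python3 go.py .5030 .1218 .0826 -7.8
```

```text
t 14.3 pos [0.505  0.1213 0.085 ] yaw -7.79 F [ -3.3   0.6 -21.1] T [ 0.07  0.66 -0.02] w 0.508
shift mm [-2.1 -0.2  2.4] rot deg [-0.   -0.31  0.01] j [ 0.09 -0.06  1.99 -0.    1.22  1.8 ]
```

```bash
python3 - <<'E'
from h import *
S=grab('side','s10')['color'];T=grab('top','t10')['color']
cv2.imwrite('pics/b10.png',cv2.resize(S[120:180,245:315],None,fx=10,fy=10,interpolation=cv2.INTER_CUBIC)[:,:,::-1])
cv2.imwrite('pics/a10.png',cv2.resize(T[185:240,182:226],None,fx=10,fy=10,interpolation=cv2.INTER_CUBIC)[:,:,::-1])
E
```

```text
(no output)
```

View pics/b10.png

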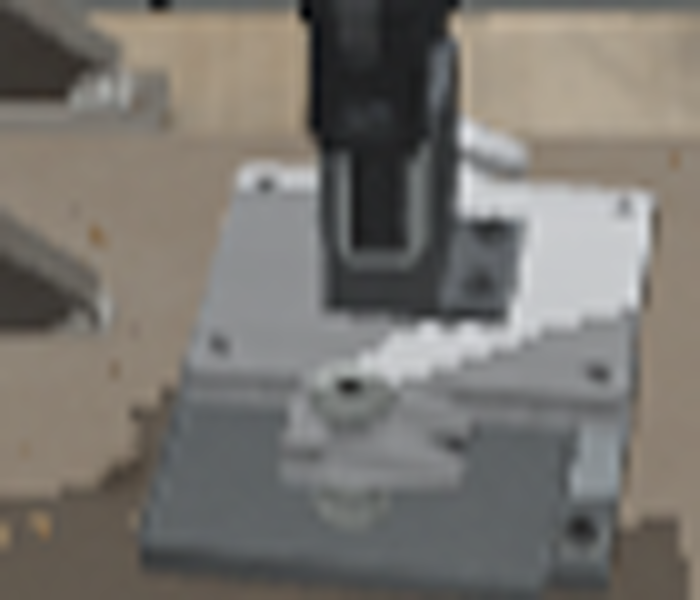

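View pics/a10.png

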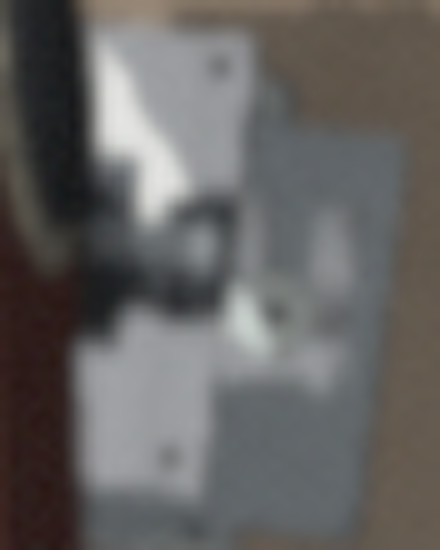

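```bash
python3 - <<'E'
from rel import *
run('s10',(245,120),dict(rr=(219,344),fl=(625,206),fr=(598,373),rl=(266,183)),'t10',(182,185),dict(fr=(220,67),rr=(169,459)),.085-.0324)
from rel import cv
d=load('s10');print(onz(d,cv((350,385),(245,120),10),.0533-.0+.0046+.012-.0533+.0533),)
E
```

```text
top remaining fwd,left mm -2.0 0.2 yaw base,plate [-7.81 -7.99] res 0.0
side remaining fwd,left mm -1.6 -2.6 yaw base,plate [-7.79 -7.59] res 0.8
[0.49216878 0.0639034  0.0699    ]
```

Emit:
move_arm(
  rows=[
    {"tx":-0.003,"ty":0,"tz":-0.001,"ax":0,"ay":-0.4,"az":0,"jaw":255},
    {"tx":-0.001,"ty":0,"tz":0,"ax":0,"ay":-0.2,"az":0,"jaw":255},
  ],
)

```text
time: 14.6
tool_pos: [0.5033, 0.1216, 0.0867]
tool_rot: [-0.0, 0.998, -0.068, 0.001]
contact_force: [1.4, -1.4, -23.4]
gripper_width: 0.506
```

```bash
python3 go.py .5030 .1218 .0826 -7.8
```

```text
t 14.6 pos [0.5033 0.1216 0.0867] yaw -7.79 F [  1.4  -1.4 -23.4] T [-0.17 -0.37 -0.02] w 0.506
shift mm [-0.3 -0.1  4.1] rot deg [-0.04 -0.07  0.01] j [ 0.09 -0.07  1.99  0.    1.22  1.8 ]
```

Emit:
move_arm(
  rows=[
    {"tx":-0.0005,"ty":0,"tz":0.001,"ax":0,"ay":0,"az":0,"jaw":255},
    {"tx":-0.0005,"ty":0,"tz":0.001,"ax":0,"ay":0,"az":0,"jaw":255},
  ],
)

```text
time: 14.8
tool_pos: [0.5033, 0.1216, 0.0852]
tool_rot: [-0.0, 0.998, -0.068, 0.002]
contact_force: [2.4, -0.5, -22.1]
gripper_width: 0.506
```

```bash
python3 go.py .5030 .1218 .0826 -7.8
```

```text
t 14.8 pos [0.5033 0.1216 0.0852] yaw -7.79 F [  2.4  -0.5 -22.1] T [-0.14 -0.42  0.04] w 0.506
shift mm [-0.3 -0.1  2.6] rot deg [-0.05 -0.22  0.01] j [ 0.09 -0.07  1.99 -0.    1.22  1.8 ]
```

Emit:
move_arm(
  rows=[
    {"tx":-0.0005,"ty":0,"tz":0.001,"ax":0,"ay":-0.1,"az":0,"jaw":255},
    {"tx":-0.0005,"ty":0,"tz":0.001,"ax":0,"ay":-0.1,"az":0,"jaw":255},
  ],
)

```text
time: 15.0
tool_pos: [0.5033, 0.1216, 0.084]
tool_rot: [-0.0, 0.998, -0.068, 0.001]
contact_force: [2.3, -1.2, -20.5]
gripper_width: 0.507
```

```bash
python3 go.py .5030 .1218 .0826 -7.8
```

```text
t 15.0 pos [0.5033 0.1216 0.084 ] yaw -7.79 F [  2.3  -1.2 -20.5] T [-0.3  -0.45 -0.03] w 0.507
shift mm [-0.3 -0.1  1.4] rot deg [-0.05 -0.16  0.01] j [ 0.09 -0.07  1.99  0.    1.22  1.8 ]
```

Emit:
move_arm(
  rows=[
    {"tx":-0.0003,"ty":0,"tz":0.001,"ax":0,"ay":-0.1,"az":0,"jaw":255},
    {"tx":-0.0003,"ty":0,"tz":0.001,"ax":0,"ay":-0.1,"az":0,"jaw":255},
  ],
)

```text
time: 15.2
tool_pos: [0.5034, 0.1216, 0.0832]
tool_rot: [-0.0, 0.998, -0.068, 0.0]
contact_force: [-1.2, -1.6, -14.1]
gripper_width: 0.506
```

```bash
python3 go.py .5030 .1218 .0826 -7.8
```

```text
t 15.2 pos [0.5034 0.1216 0.0832] yaw -7.79 F [ -1.2  -1.6 -14.1] T [-0.35 -0.01  0.03] w 0.506
shift mm [-0.4 -0.1  0.6] rot deg [-0.04 -0.02  0.01] j [ 0.09 -0.06  1.99  0.    1.22  1.8 ]
```

Emit:
move_arm(
  rows=[
    {"tx":-0.0003,"ty":0.0005,"tz":0.001,"ax":0,"ay":0,"az":0,"jaw":255},
    {"tx":-0.0003,"ty":0,"tz":0.001,"ax":0,"ay":0,"az":0,"jaw":255},
  ],
)

```text
time: 15.4
tool_pos: [0.5034, 0.1216, 0.0831]
tool_rot: [-0.001, 0.998, -0.068, 0.001]
contact_force: [-1.8, -2.3, -11.9]
gripper_width: 0.507
```

```bash
python3 go.py .5030 .1218 .0826 -7.8
```

```text
t 15.4 pos [0.5034 0.1216 0.0831] yaw -7.79 F [ -1.8  -2.3 -11.9] T [-0.44  0.33 -0.03] w 0.507
shift mm [-0.4 -0.1  0.5] rot deg [-0.1  -0.05  0.01] j [ 0.09 -0.06  1.99  0.    1.22  1.8 ]
```

Emit:
move_arm(
  rows=[
    {"tx":-0.0005,"ty":0.001,"tz":0.0015,"ax":-0.1,"ay":0,"az":0,"jaw":255},
    {"tx":-0.0005,"ty":0.001,"tz":0.0015,"ax":-0.1,"ay":0,"az":0,"jaw":255},
  ],
)

```text
time: 15.6
tool_pos: [0.5034, 0.1215, 0.0829]
tool_rot: [-0.001, 0.998, -0.068, 0.001]
contact_force: [-3.2, 4.0, -6.1]
gripper_width: 0.505
```

```bash
python3 go.py .5030 .1218 .0826 -7.8
```

```text
t 15.6 pos [0.5034 0.1215 0.0829] yaw -7.83 F [-3.2  4.  -6.1] T [ 0.6   0.7  -0.05] w 0.505
shift mm [-0.4 -0.2  0.3] rot deg [-0.16 -0.16 -0.03] j [ 0.09 -0.06  1.99  0.    1.21  1.8 ]
```

Emit:
move_arm(
  rows=[
    {"tx":-0.001,"ty":0,"tz":0.0015,"ax":-0.1,"ay":-0.2,"az":0,"jaw":255},
    {"tx":-0.001,"ty":0,"tz":0.0015,"ax":0,"ay":-0.1,"az":0,"jaw":255},
  ],
)

```text
time: 15.8
tool_pos: [0.503, 0.122, 0.0824]
tool_rot: [-0.001, 0.998, -0.068, 0.0]
contact_force: [-3.3, -0.1, -4.6]
gripper_width: 0.507
```

```bash
python3 go.py .5030 .1218 .0826 -7.8;python3 - <<'E'
from h import *
S=grab('side','s11')['color'];T=grab('top','t11')['color']
cv2.imwrite('pics/b11.png',cv2.resize(S[120:180,245:315],None,fx=10,fy=10,interpolation=cv2.INTER_CUBIC)[:,:,::-1])
cv2.imwrite('pics/a11.png',cv2.resize(T[185:240,182:226],None,fx=10,fy=10,interpolation=cv2.INTER_CUBIC)[:,:,::-1])
E
```

```text
t 15.8 pos [0.503  0.122  0.0824] yaw -7.82 F [-3.3 -0.1 -4.6] T [ 0.02  0.6  -0.11] w 0.507
shift mm [ 0.1  0.2 -0.2] rot deg [-0.08 -0.05 -0.02] j [ 0.09 -0.06  1.99  0.    1.21  1.8 ]
```

View pics/b11.png

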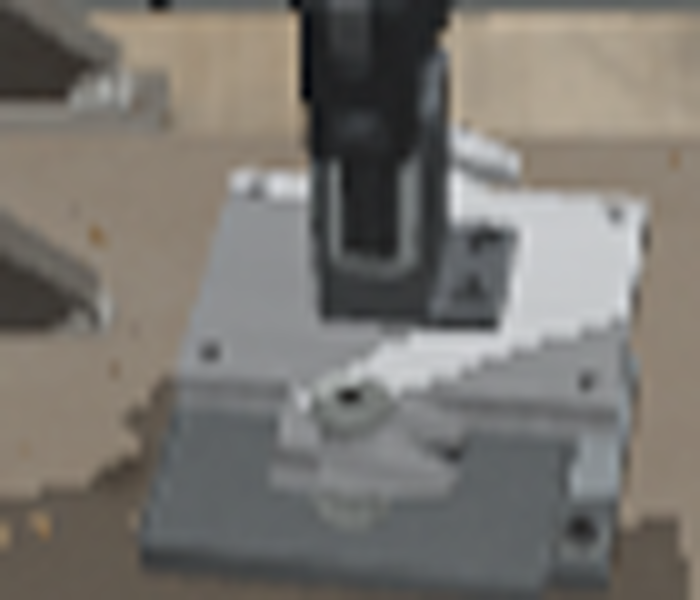

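View pics/a11.png

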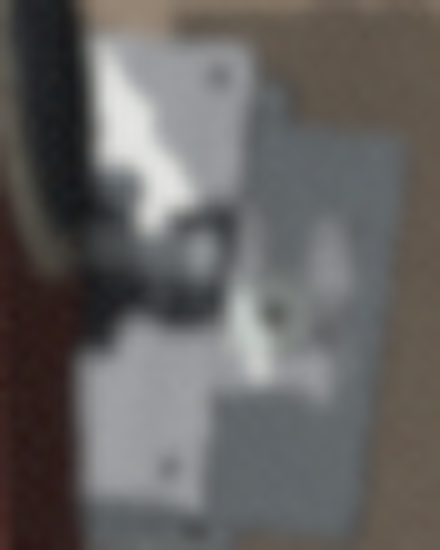

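```bash
python3 - <<'E'
from rel import *
run('s11',(245,120),dict(rr=(209,351),fl=(616,213),fr=(588,381),rl=(256,189)),'t11',(182,185),dict(fr=(218,75),rr=(169,466)),.0824-.0324)
E
python3 go.py .503 .122 .0824 -7.8
```

```text
top remaining fwd,left mm -0.2 -0.2 yaw base,plate [-7.81 -7.73] res 0.0
side remaining fwd,left mm 1.0 -2.8 yaw base,plate [-7.79 -7.73] res 0.5
t 15.9 pos [0.503  0.122  0.0824] yaw -7.82 F [-3.6  0.8 -2.7] T [ 0.14  0.67 -0.07] w 0.51
shift mm [ 0. -0. -0.] rot deg [-0.08 -0.05 -0.02] j [ 0.09 -0.06  1.99  0.    1.21  1.8 ]
```

Emit:
move_arm(
  rows=[
    {"tx":-0.0008,"ty":0,"tz":0.001,"ax":0,"ay":-0.1,"az":0,"jaw":255},
    {"tx":-0.0008,"ty":0,"tz":0.001,"ax":0,"ay":-0.1,"az":0,"jaw":255},
  ],
)

```text
time: 16.1
tool_pos: [0.5029, 0.122, 0.0823]
tool_rot: [-0.001, 0.998, -0.068, 0.0]
contact_force: [-2.7, -0.0, -1.3]
gripper_width: 0.503
```

```bash
python3 go.py .503 .122 .0824 -7.8
```

```text
t 16.1 pos [0.5029 0.122  0.0823] yaw -7.82 F [-2.7 -0.  -1.3] T [-0.03  0.6  -0.08] w 0.503
shift mm [ 0.1  0.  -0.1] rot deg [-0.08 -0.04 -0.02] j [ 0.09 -0.06  1.99  0.    1.21  1.8 ]
```

Emit:
move_arm(
  rows=[
    {"tx":-0.0015,"ty":0,"tz":0.0007,"ax":0,"ay":-0.2,"az":0,"jaw":255},
    {"tx":-0.001,"ty":0,"tz":0.0005,"ax":0,"ay":-0.2,"az":0,"jaw":255},
    {"tx":0,"ty":0,"tz":0,"ax":0,"ay":0,"az":0,"jaw":255},
    {"tx":0,"ty":0,"tz":0,"ax":0,"ay":0,"az":0,"jaw":255},
  ],
)

```text
time: 16.5
tool_pos: [0.5028, 0.1221, 0.0824]
tool_rot: [-0.001, 0.998, -0.068, -0.0]
contact_force: [-1.6, 0.4, -3.8]
gripper_width: 0.505
```

```bash
python3 go.py .503 .122 .0824 -7.8
```

```text
t 16.5 pos [0.5028 0.1221 0.0824] yaw -7.83 F [-1.6  0.4 -3.8] T [-0.02  0.16 -0.1 ] w 0.505
shift mm [ 0.2  0.  -0. ] rot deg [-0.12  0.01 -0.03] j [ 0.09 -0.06  1.99  0.    1.22  1.8 ]
```

Emit:
move_arm(
  rows=[
    {"tx":0,"ty":0,"tz":0,"ax":0,"ay":0,"az":0,"jaw":230},
    {"tx":0,"ty":0,"tz":0,"ax":0,"ay":0,"az":0,"jaw":100},
    {"tx":0,"ty":0,"tz":0,"ax":0,"ay":0,"az":0,"jaw":60},
    {"tx":0,"ty":0,"tz":0,"ax":0,"ay":0,"az":0,"jaw":30},
    {"tx":0,"ty":0,"tz":0,"ax":0,"ay":0,"az":0,"jaw":0},
    {"tx":0,"ty":0,"tz":0,"ax":0,"ay":0,"az":0,"jaw":0},
  ],
)

```text
time: 17.1
tool_pos: [0.5069, 0.1225, 0.0865]
tool_rot: [-0.002, 0.998, -0.068, 0.005]
contact_force: [-0.4, -0.5, 0.6]
gripper_width: 1.0
```

```bash
python3 go.py .503 .122 .12 -7.8; python3 - <<'E'
from h import *
S=grab('side','s12')['color']
cv2.imwrite('pics/b12.png',cv2.resize(S[115:180,245:315],None,fx=9,fy=9,interpolation=cv2.INTER_CUBIC)[:,:,::-1])
E
```

```text
t 17.1 pos [0.5069 0.1225 0.0865] yaw -7.8 F [-0.4 -0.5  0.6] T [0.02 0.04 0.04] w 1.0
shift mm [ -3.5   0.8 -33.5] rot deg [-0.23 -0.52  0.01] j [ 0.09 -0.06  1.98  0.    1.21  1.8 ]
```

View pics/b12.png

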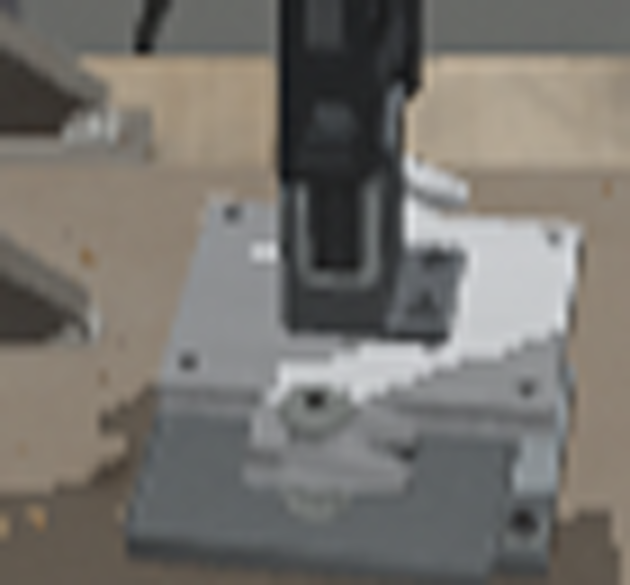

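Emit:
move_arm(
  rows=[
    {"tx":0,"ty":0,"tz":-0.01,"ax":0,"ay":0,"az":0,"jaw":0},
    {"tx":0,"ty":0,"tz":-0.02,"ax":0,"ay":0,"az":0,"jaw":0},
    {"tx":0,"ty":0,"tz":-0.03,"ax":0,"ay":0,"az":0,"jaw":0},
    {"tx":0,"ty":0,"tz":-0.04,"ax":0,"ay":0,"az":0,"jaw":0},
    {"tx":0,"ty":0,"tz":-0.04,"ax":0,"ay":0,"az":0,"jaw":0},
    {"tx":0,"ty":0,"tz":-0.02,"ax":0,"ay":0,"az":0,"jaw":0},
    {"tx":0,"ty":0.04,"tz":0,"ax":0,"ay":0,"az":0,"jaw":0},
    {"tx":0,"ty":0.045,"tz":0,"ax":0,"ay":0,"az":0,"jaw":0},
    {"tx":0,"ty":0.045,"tz":0,"ax":0,"ay":0,"az":0,"jaw":0},
    {"tx":0,"ty":0.045,"tz":0,"ax":0,"ay":0,"az":0,"jaw":0},
    {"tx":0,"ty":0.045,"tz":0,"ax":0,"ay":0,"az":0,"jaw":0},
    {"tx":0,"ty":0,"tz":0,"ax":0,"ay":0,"az":0,"jaw":0},
  ],
)

```text
time: 18.35
tool_pos: [0.4755, -0.1026, 0.2634]
tool_rot: [-0.0, 0.998, -0.065, 0.011]
contact_force: [-0.3, 0.8, 0.5]
gripper_width: 1.002
```

```bash
python3 go.py .503 .122 .12 -7.8; python3 - <<'E'
from h import *
S=grab('side','s13')['color'];T=grab('top','t13')['color']
cv2.imwrite('pics/b13.png',cv2.resize(S[120:195,240:320],None,fx=8,fy=8,interpolation=cv2.INTER_CUBIC)[:,:,::-1])
cv2.imwrite('pics/a13.png',cv2.resize(T[180:250,145:235],None,fx=8,fy=8,interpolation=cv2.INTER_CUBIC)[:,:,::-1])
cv2.imwrite('pics/f13.png',T[:,:,::-1])
E
```

```text
t 18.35 pos [ 0.4755 -0.1026  0.2634] yaw -7.46 F [-0.3  0.8  0.5] T [-0.   -0.04  0.05] w 1.002
shift mm [  -4.9 -225.9  143.9] rot deg [-0.13 -1.22  0.34] j [-0.37 -0.32  1.9   0.01  1.54  1.33]
```

View pics/b13.png

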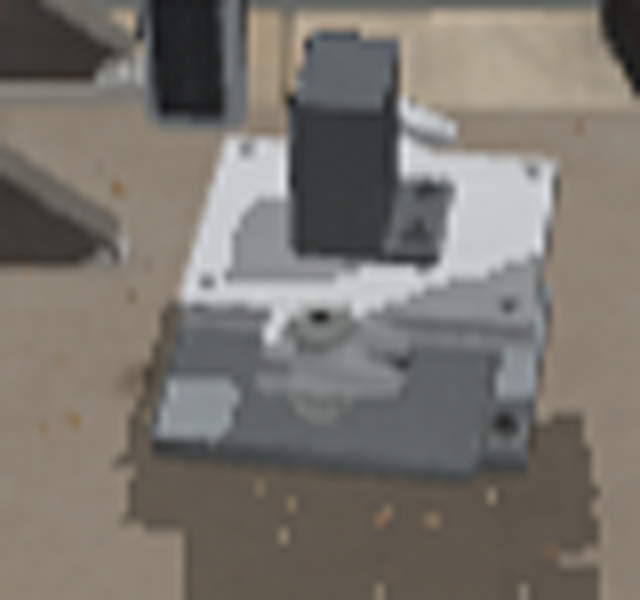

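View pics/a13.png

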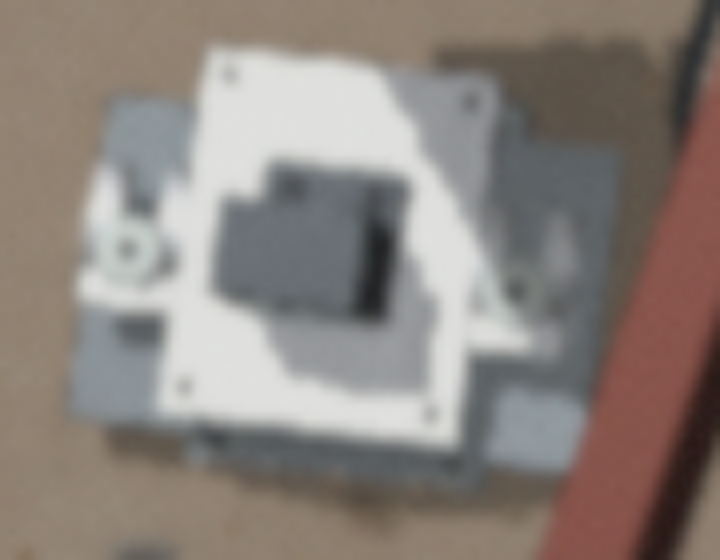

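View pics/f13.png

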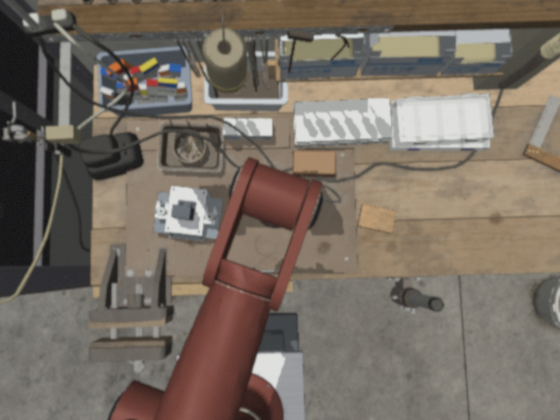

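```bash
sed -i 's/onz(load(im),cv(p,o,10)/onz(load(im),cv(p,o,F)/; s/^def run/F=10\ndef run/' rel.py; python3 - <<'E'
import rel; rel.F=8
for zt in (.0523,.0533):
  for u in (0,):
    rel.run('s13',(240,120),dict(rr=(207,282),rl=(247,149),fl=(532,171),fr=(509,305)),'t13',(145,180),dict(fl=(230,75),fr=(471,102),rr=(431,413),rl=(184,386)),zt-.0031,zt)
from fit import *
T=load('t13');S=load('s13')
for n,a,b in (('fl',(230,75),(532,171)),('fr',(471,102),(509,305)),('rr',(431,413),(207,282)),('rl',(184,386),(247,149))):
    X,r=tri([(T,conv(a,(145,180))),(S,conv(b,(240,120)))]);print(n,X.round(4),np.round(r,1))
# stud lift: head pixel rows vs start, side
print(proj(S,[.4932,.0622,.0655]),proj(S,[.4932,.0622,.068]))
E
```

```text
top remaining fwd,left mm 0.0 -0.1 yaw base,plate [-7.81 -8.13] res 0.5
side remaining fwd,left mm 1.0 -2.5 yaw base,plate [-7.79 -8.07] res 0.9
top remaining fwd,left mm 0.0 -0.1 yaw base,plate [-7.81 -8.13] res 0.5
side remaining fwd,left mm 1.0 -2.5 yaw base,plate [-7.79 -8.07] res 0.8
fl [0.5639 0.1494 0.0635] [0.6 0.6]
fr [0.5533 0.0748 0.0629] [0.8 0.8]
rr [0.4566 0.0881 0.0627] [1.1 1.1]
rl [0.4674 0.1641 0.0631] [0.7 0.7]
[279.96849899 159.86187532] [279.96115334 159.06204465]
```

```bash
python3 -c "
from plant import manip
print(manip.job_done()); print(manip.state()['time'])"
```

```text
the job is handed in; nothing more can be done
None
the job is handed in; nothing more can be done
```

The mirror plate is back on its three-ball base, let go and seated, and I handed the job in at about 18.5 s. I gripped it by the block sides, never near the glass. I felt for the ball tops (about 53.3 mm above the bench) and slid both lugs under the stud heads. Then I eased the plate down, held throughout, until the base took its load, and let go.

**Checks that agreed:**
- **Depth:** the tool settled 3.3 mm below its height on the ball tops, against 3.1 mm expected. The plate would not move sideways or fore and aft under small pushes.
- **Load while held:** the vertical force on the tool fell from about 20 N to 1–4 N before release, so the base was carrying the plate and springs. That puts the base forces over 22 N by my estimate. I had no direct reading of them.
- **After release:** both stud heads sit over the lugs. The top camera puts the plate within 0.1 mm of home, with yaw within 0.3° and all four corners level to under 1 mm. The underside works out at about 51 mm.
- **Bystanders:** the last top picture shows the sanding block and offcut where they were. The arm hides the screwdriver there, but nothing went near it.

**Checks that disagreed or went wrong:**
- **Side camera:** alone it showed the plate 1.0 mm short of home and 2.5 mm off sideways. I take this as calibration error, because a plate that far off could not have sunk fully into the vees.
- **First lowering:** it drifted about 2 mm too far forward, so the balls rode the sides of the vees. I lifted slightly, moved back and lowered again; forces on the tool stayed under about 27 N.

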